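# Refit the burner crowns and caps on the hob

## Task

The burner parts of the gas hob have been scrubbed and lie on the counter: put the two burners back together. Seat each crown neck down in the burner cup of its own size, and lay the cap of that size on its crown, boss in the hollow, so that every part is fully home and level. Leave the tins and the brush where they are.

Things in the scene. Friction and masses are not known exactly. Their poses are not given: they have to be found in the camera images.
- crown_large: Large burner crown: bare aluminium ring with flame slots round it, about 120 g, 25 mm tall, neck down on the counter. Neck: 42 mm dia., 12 mm long, tapered to 32 mm at its foot. Head above: 60 mm dia. (3 mm less at the top), 13 mm tall, hollow on top, 47 mm wide, 8 mm deep. Origin: centre of the neck's underside, z up, any yaw. Seated: origin 4 mm above its cup's origin
- crown_small: Small burner crown: bare aluminium ring with flame slots round it, about 60 g, 25 mm tall, neck down on the counter. Neck: 25 mm dia., 12 mm long, tapered to 15 mm at its foot. Head above: 43 mm dia. (3 mm less at the top), 13 mm tall, hollow on top, 31 mm wide, 8 mm deep. Origin: centre of the neck's underside, z up, any yaw. Seated: origin 4 mm above its cup's origin
- cap_large: Large burner cap: black enamelled disc, about 110 g, 15 mm tall, right way up on the counter. Boss below: 41 mm dia., 6 mm deep, tapered to 33 mm at its foot. Disc above: 64 mm dia., edge 6.5 mm thick, top slightly domed. Origin: centre of the boss's underside, z up, any yaw. Seated: disc on the crown's rim, origin 19 mm above its crown's origin
- cap_small: Small burner cap: black enamelled disc, about 55 g, 15 mm tall, right way up on the counter. Boss below: 24 mm dia., 6 mm deep, tapered to 16 mm at its foot. Disc above: 47 mm dia., edge 6.5 mm thick, top slightly domed. Origin: centre of the boss's underside, z up, any yaw. Seated: disc on the crown's rim, origin 19 mm above its crown's origin
- cup_large: Large burner cup, fixed on the hob: short round open aluminium cup, 56 mm outside, 48 mm inside diameter, 16 mm tall, floor 3 mm thick, low foot flange, a white spark pin beside it (under 10 mm tall). Origin: centre of its underside, on the hob plate (12 mm above the counter); z up
- cup_small: Small burner cup, fixed on the hob: short round open aluminium cup, 39 mm outside, 31 mm inside diameter, 16 mm tall, floor 3 mm thick, low foot flange, a white spark pin beside it (under 10 mm tall). Origin: centre of its underside, on the hob plate (12 mm above the counter); z up
- hob: Gas hob: fixed stainless plate 510 (x) x 290 (y) mm, 12 mm thick, to the robot's left, turned at most 0.2 rad. Origin: centre of its underside, x pointing away from the robot. The cups stand on its centre line at x = +130 and -80 mm; either cup may be the near one. Two black knobs at x = -215, y = +-60 mm, tops 38 mm above the counter
- tin_flat: Bystander: flat round food tin, 84 mm in diameter, 45 mm tall, green band, standing among the parts. Origin: centre of its underside
- tin_small: Bystander: small round food tin, 65 mm in diameter, 54 mm tall, blue band, standing among the parts. Origin: centre of its underside
- brush: Bystander: wooden scrubbing brush lying bristles down beyond the parts, 200 mm long (its x axis), 30 mm wide, 34 mm tall. Origin: below its middle, on the counter

How it is judged:
At the end, for the whole second after the job is handed in: Both burners are complete and everything is at rest: each crown stands in the cup of its size (axes within 6 mm, at its seated height within 2 mm, level within 3.4 degrees), and each cap lies on the crown of its size (axes within 6 mm, at its seated height within 2 mm, level within 3.4 degrees) (horizontal distance between crown_large and cup_large below 0.006 m and z of crown_large in the frame of cup_large between 0.002 and 0.006 m and angle between each of crown_large, cap_large, crown_small, cap_small's own z axis and vertical below 0.06 rad and horizontal distance between cap_large and crown_large below 0.006 m and z of cap_large in the frame of crown_large between 0.017 and 0.021 m and linear speed of each of crown_large, cap_large, crown_small, cap_small below 0.02 m/s and angular speed of each of crown_large, cap_large, crown_small, cap_small below 0.2 rad/s and horizontal distance between crown_small and cup_small below 0.006 m and z of crown_small in the frame of cup_small between 0.002 and 0.006 m and horizontal distance between cap_small and crown_small below 0.006 m and z of cap_small in the frame of crown_small between 0.017 and 0.021 m); the robot touches nothing.
It fails at once if the flat tin is shifted by more than 30 mm or tipped over (distance of tin_flat from where it was at the start of the episode above 0.03 m or angle between tin_flat's own z axis and vertical above 0.5 rad).
It fails at once if the small tin is shifted by more than 30 mm or tipped over (distance of tin_small from where it was at the start of the episode above 0.03 m or angle between tin_small's own z axis and vertical above 0.5 rad).
It fails at once if the brush is shifted by more than 30 mm or tipped over (distance of brush from where it was at the start of the episode above 0.03 m or angle between brush's own z axis and vertical above 0.5 rad).
It also fails if it takes over 104 s, if anything falls off the work surface, if the arm or the gripper's body presses on something with over 40 N, if the wrist force passes 120 N, or if a joint passes its speed limit or range.

## Robot

A 6-joint arm with a two-finger parallel gripper is mounted at the origin on the work surface. World frame = base frame: x ahead of the robot, y to its left, z up, the work surface at z = 0. Lengths are in m, angles in rad, forces in N, time in s.
With the tool pointing down it reaches from about 0.375 to 0.9 m from the base axis. Payload 3.1 kg.
Tool frame: the origin (TCP) lies at the very end of the fingers, on their centre line; the grasp point (between the pads) lies 19 mm behind it; z points along the fingers, x is the direction in which the jaws open and shut, and the axes are right-handed (so a half turn about z gives the same grasp; the last joint's range is limited). The gripper opens to 85 mm and grips with 20 to 120 N. Pads are 22 mm wide; open, the fingers measure 114 mm over their backs; the gripper's body (76 mm by 85 mm) begins 54 mm behind the grasp point. The pads swing forward as they close: fully open they stand 13 mm farther back than shut.
Start: joints at [-1.438, 0.527, 1.433, -0, 1.181, -0.178], TCP at [0.192, -0.595, 0.197] pointing down, gripper open.
Joint ranges: [-3.08, 3.08], [-0.75, 2.2], [0.22, 2.44], [-1.43, 4.57], [0, 2.65], [-2.85, 2.85]. Speed limits (rad/s): [2.79, 2.79, 3.14, 3.14, 3.14, 3.14].

## Interface

Orientations are given as a rotation vector (axis times angle).
In Python, from rig import status, cams, workorder, nets gives the robot as it stands.
- The arm moves only by the tool carry_out, never from a script. Its argument "commands" is a list of rows, each an object with "slide": the shift along the tool's x, y, z in mm, a list of three; "twist": the turn, a rotation vector about the tool's x, y, z in rad, a list of three. In form: [{"slide": [dx, dy, dz], "twist": [rx, ry, rz]}, ...]. A call has 1 to 20 rows; each row shifts and turns the commanded pose from where the row before left it, along the tool's axes as they then stand; what a row does not reach is not made up. A row lasts 1/10 s, in which the tool goes at most 50 mm and 8.59 degrees, less where a joint would pass 70% of its speed; a pose out of reach is approached as far as the arm can. A call with a gripper value outside its range is refused whole. "fingers" is the gripper command: -1 is fully open, 1 is shut, values between are in proportion, set as the call begins (left out, the last holds). The fingers move at their own pace and stop on an object; the grip force is fixed at half the most. Time passes only in rows, so rows that do not move let the fingers close. It gives the time, the measured TCP pose, the force and the opening at its end, in the units of the state.
- status.get_state(): the state, without advancing time (a new reading comes with each control period).
- cams.snapshot(name): name is "scene" or "top"; returns a dict with "frame" (400x640x3 uint8, red, green, blue), "fx", "fy", "cx", "cy" (pixels), "rvec" (rotation vector, rad) and "tvec" (3), from world to camera coordinates, as OpenCV has them. Camera axes: x right, y down, z forward; pixel columns grow to the right and rows downward; lengths in m; the calibration is good to about 2 mm. A picture is of the moment at which its call begins. There is no depth.
- workorder.job_done(): hands the job in, once; it reports no verdict.
Trained networks look in a picture, given as the dict that the camera call returned (one of the last four; its "shot" number tells which), for a name from the list of things; names that differ only in an ending like _2 or _b are one class to them, and where a whole thing is asked for, a point or a joint stands for the part that bears it (a point fixed in the world has none). Each returns a list of dicts, best first, with "confidence" (0 to 1); they miss things now and then, are a little off and sometimes report something else, mostly with a low value. They report only what shows in the picture. A call takes as long as a camera call.
- nets.boxes_of(thing, picture): "at" ([x, y, z] in m, in the coordinates of the camera as it stood for that picture, good to about 4 mm: the middle of the surface that is visible of it).
- nets.trace(thing, picture): "region" (400x640 bool, what is visible of it).
The state is a dict: "time": time; "joint_pos": joint angles; "qvel": joint speeds; "joint_torque": joint torques, N m; "position": TCP position; "tool_rot": TCP orientation; "contact_force": force on the tool from outside, world axes, zero at the start; "moment": the same for the moment, N m; "gripper_width": opening from 0.0 (shut) to 1.0 (fully open).
Only numpy, scipy, OpenCV 4.12 (cv2) and the standard library are available. Lean on these libraries where they do the work, as an engineer would, in place of code of your own. Each camera call takes 0.05 s, during which the arm holds its last target.

## Working session

There is one attempt and no reset: what is moved stays moved. The work goes in short steps, Python scripts to look and compute and a tool call to move; the robot and the scene stay as the last step left them, time stands still between calls to the robot, and variables do not carry over. Pictures are saved under pics/ and viewed, and the job is handed in when it is done.

Besides the shell and the picture viewer there is one more tool, called after ">>>" as name(argument=value, ...), one argument or row to a line, values as JSON. carry_out: Moves the arm, as the interface text tells. Its arguments: {"type":"object","properties":{"commands":{"type":"array","items":{"type":"object","properties":{"slide":{"type":"array","items":{"type":"number"}},"twist":{"type":"array","items":{"type":"number"}}}}},"fingers":{"type":"number"}},"required":["commands"]}

```bash
mkdir -p pics; ls
cat > h.py <<'E'
import numpy as np, cv2
from rig import status, cams, workorder, nets
def save(p,n): cv2.imwrite('pics/'+n,cv2.cvtColor(p['frame'],cv2.COLOR_RGB2BGR))
def RT(p): return cv2.Rodrigues(np.array(p['rvec'],float))[0], np.array(p['tvec'],float)
def c2w(p,a):
    R,t=RT(p); return R.T@(np.array(a)-t)
def w2p(p,X):
    R,t=RT(p); c=R@np.array(X)+t
    return np.array([p['fx']*c[0]/c[2]+p['cx'],p['fy']*c[1]/c[2]+p['cy']])
def ray(p,uv,z):
    R,t=RT(p); d=R.T@np.array([(uv[0]-p['cx'])/p['fx'],(uv[1]-p['cy'])/p['fy'],1]); o=-R.T@t
    return o+d*(z-o[2])/d[2]
E
python3 - <<'E'
from h import *
s=status.get_state(); print(s)
for n in ['scene','top']:
    p=cams.snapshot(n); save(p,n+'0.png')
    R,t=RT(p); print(n,-R.T@t,p['fx'],p['cx'],p['cy'],R.tolist())
    for o in ['crown_large','crown_small','cap_large','cap_small','cup_large','cup_small','hob','tin_flat','tin_small','brush']:
        for b in nets.boxes_of(o,p)[:3]: print(o,c2w(p,b['at']).round(3),round(b['confidence'],2),w2p(p,c2w(p,b['at'])).round())
print(status.get_state()['time'])
E
```

```text
pics
{'time': 0.0, 'joint_pos': array([-1.43750345e+00,  5.28472652e-01,  1.43389714e+00,  2.43886087e-05,
        1.18140233e+00, -1.78502237e-01]), 'qvel': array([-0.00017417,  0.00031218,  0.00072923,  0.00107784,  0.00106749,
       -0.00019975]), 'joint_torque': array([-3.51344306e-04, -4.42352092e+01, -1.78025544e+01, -3.46898105e-04,
        8.45113420e-03, -8.72232590e-06]), 'position': array([ 0.1916576 , -0.59406278,  0.19633136]), 'tool_rot': array([-2.53812183e+00,  1.84865940e+00,  2.33865791e-03]), 'contact_force': array([ 0.48754962, -0.17889694,  0.10780457]), 'moment': array([-0.03200775, -0.03023163, -0.04601116]), 'gripper_width': 0.999227262222567}
scene [ 1.11366595 -0.03929988  0.72233161] 398.952507215056 321.14842970861275 202.68427996016487 [[-0.05121660513440107, 0.998598045263824, 0.013371737126343208], [0.7924384900066991, 0.04878438947589214, -0.6079977984329932], [-0.6077977450718364, -0.020543303987761607, -0.7938260979250161]]
crown_large [ 0.457 -0.077  0.018] 0.67 [315. 164.]
crown_small [ 0.605 -0.219  0.015] 0.77 [247. 211.]
cap_large [ 0.452 -0.34
[... 677 characters left out ...]
083  0.017] 0.71 [328. 261.]
crown_large [ 0.584 -0.363  0.018] 0.44 [449. 203.]
crown_small [ 0.611 -0.222  0.016] 0.7 [387. 192.]
cap_large [ 0.449 -0.353  0.016] 0.85 [449. 262.]
cap_small [ 0.58  -0.361  0.015] 0.88 [448. 204.]
cup_large [0.493 0.239 0.009] 0.62 [184. 249.]
cup_large [0.425 0.237 0.009] 0.61 [184. 279.]
cup_small [0.633 0.247 0.013] 0.88 [182. 187.]
cup_small [ 0.735 -0.227  0.034] 0.62 [387. 138.]
hob [0.492 0.24  0.013] 0.66 [184. 249.]
hob [ 0.602 -0.067  0.042] 0.31 [319. 195.]
hob [ 0.455 -0.089  0.016] 0.25 [330. 262.]
tin_flat [ 0.598 -0.069  0.043] 0.65 [320. 197.]
tin_small [ 0.438 -0.188  0.053] 0.58 [377. 267.]
brush [ 0.736 -0.223  0.033] 0.84 [385. 138.]
1.1
```

View pics/scene0.png

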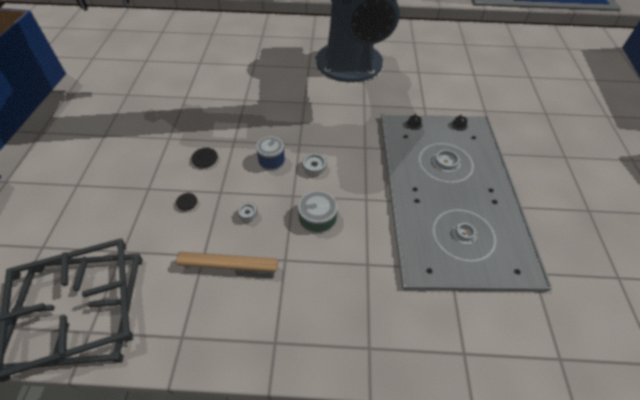

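View pics/top0.png

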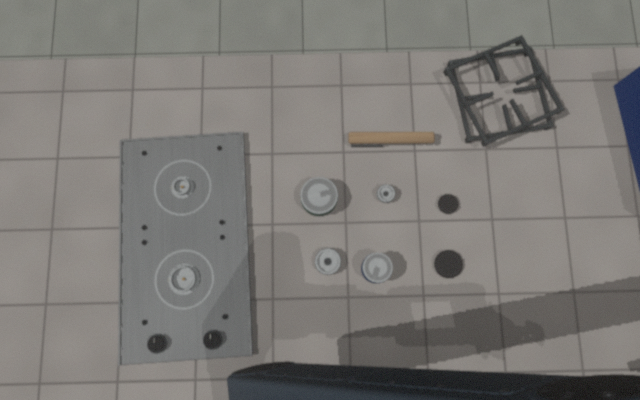

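The top view shows crown_large (328,261), crown_small (387,193), cap_large (449,264) and cap_small (448,204). The large cup is the near one at (184,279) and the small cup is at (182,187). Next I refine these positions with silhouettes and crops.

```bash
cat >> h.py <<'E'
from scipy.optimize import minimize
PROF={'crown_large':[(16,0),(21,12),(30,12),(28.5,25)],'crown_small':[(7.5,0),(12.5,12),(21.5,12),(20,25)],
'cap_large':[(16.5,0),(32,6),(32,12.5),(20,14.5)],'cap_small':[(8,0),(23.5,6),(23.5,12.5),(15,14.5)],
'cup_large':[(28,12),(28,28)],'cup_small':[(19.5,12),(19.5,28)]}
def sil(p,prof,x,y,z0=0,S=8):
    a=np.linspace(0,2*np.pi,72,endpoint=False); m=np.zeros((400,640),np.uint8)
    pts=[]
    for r,z in prof:
        for t in a: pts.append(w2p(p,[x+r/1000*np.cos(t),y+r/1000*np.sin(t),z/1000+z0]))
    h=cv2.convexHull(np.array(pts,np.float32)); return h.reshape(-1,2)
def cent(poly):
    M=cv2.moments(poly.astype(np.float32)); return np.array([M['m10']/M['m00'],M['m01']/M['m00']]),M['m00']
def fitc(p,prof,uv,z0=0):
    x,y=ray(p,uv,z0+.02)[:2]
    for _ in range(4):
        c,A=cent(sil(p,prof,x,y,z0)); d=ray(p,uv,z0+.02)-ray(p,c,z0+.02); x+=d[0]; y+=d[1]
    return x,y,A
E
python3 - <<'E'
from h import *
for n in ['scene','top']:
    p=cams.snapshot(n); im=cv2.cvtColor(p['frame'],cv2.COLOR_RGB2BGR)
    cr=[]
    for o in PROF:
        bs=nets.trace(o,p)
        for b in bs[:2]:
            m=b['region']; ys,xs=np.nonzero(m); 
            if len(xs)<10: continue
            x,y,A=fitc(p,PROF[o],(xs.mean(),ys.mean()))
            print(n,o,round(b['confidence'],2),'px',len(xs),'model',round(A),'xy',round(x,4),round(y,4))
    for c in ([(446,160),(466,232),(314,165),(247,212)] if n=='scene' else [(184,279),(183,187),(328,261),(387,193)]):
        u,v=c; cr.append(cv2.resize(im[v-25:v+25,u-25:u+25],(380,290) if 0 else (290,290),interpolation=cv2.INTER_CUBIC))
    cv2.imwrite(f'pics/crop_{n}.png',np.vstack([np.hstack(cr[:2]),np.hstack(cr[2:])]))
E
```

```text
scene crown_large 0.75 px 393 model 431 xy 0.4542 -0.0807
scene crown_small 0.6 px 280 model 300 xy 0.606 -0.2177
scene crown_small 0.25 px 287 model 296 xy 0.5885 -0.3557
scene cap_large 0.64 px 432 model 440 xy 0.4432 -0.3507
scene cap_small 0.79 px 268 model 315 xy 0.5803 -0.3595
scene cup_large 0.67 px 482 model 419 xy 0.4278 0.2399
scene cup_small 0.79 px 439 model 317 xy 0.6371 0.249
top crown_large 0.55 px 533 model 565 xy 0.4558 -0.0832
top crown_small 0.71 px 291 model 280 xy 0.6067 -0.2191
top crown_small 0.28 px 568 model 290 xy 0.456 -0.0839
top cap_large 0.68 px 642 model 663 xy 0.4451 -0.353
top cap_large 0.16 px 28231 model 656 xy 0.4905 0.2409
top cap_small 0.87 px 312 model 341 xy 0.5809 -0.3616
top cap_small 0.61 px 262 model 333 xy 0.6098 -0.2206
top cup_large 0.64 px 752 model 560 xy 0.4237 0.235
top cup_small 0.86 px 407 model 264 xy 0.6321 0.2449
```

```bash
ls pics
```

```text
crop_scene.png
crop_top.png
scene0.png
top0.png
```

View pics/crop_top.png

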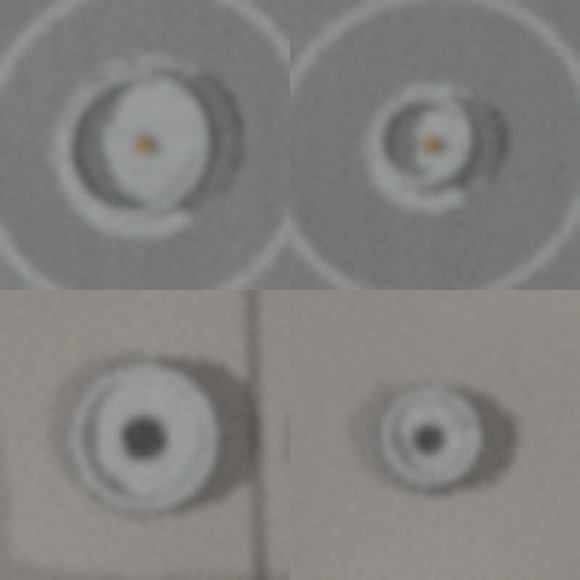

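View pics/crop_scene.png

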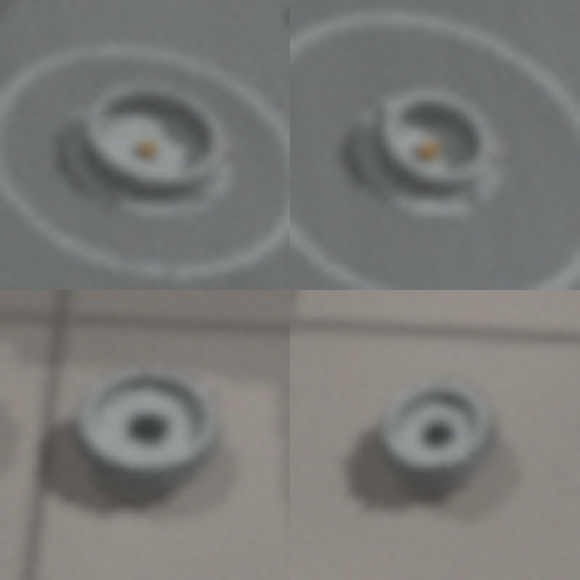

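Run:
```python
from h import *
for n in ['scene','top']:
    p=cams.snapshot(n); f=p['frame'].astype(float)
    o=(f[...,0]-f[...,2]).clip(18,None)-18
    g=255-f.mean(2)
    L={'cupL':((446,161),.016,o),'cupS':((465,233),.016,o),'crL':((315,164),.017,None),'crS':((247,211),.017,None)} if n=='scene' else {'cupL':((184,279),.016,o),'cupS':((182,187),.016,o),'crL':((328,261),.017,None),'crS':((387,193),.017,None)}
    for k,((u,v),z,w) in L.items():
        r=4; sl=np.s_[v-r:v+r+1,u-r:u+r+1]
        W=w[sl] if w is not None else (np.median(f.mean(2)[sl])-25-f.mean(2)[sl]).clip(0)
        yy,xx=np.mgrid[v-r:v+r+1,u-r:u+r+1]; c=((xx*W).sum()/W.sum(),(yy*W).sum()/W.sum())
        print(n,k,np.round(c,2),ray(p,c,z).round(4))
```

```text
scene cupL [446.09 160.18] [0.4235 0.2404 0.016 ]
scene cupS [464.58 232.42] [0.6335 0.2503 0.016 ]
scene crL [314.04 163.45] [ 0.4558 -0.0807  0.017 ]
scene crS [247.04 211.4 ] [ 0.6075 -0.2179  0.017 ]
top cupL [183.08 278.5 ] [0.4257 0.2382 0.016 ]
top cupS [181.63 186.42] [0.6352 0.2478 0.016 ]
top crL [327.25 261.16] [ 0.4567 -0.0822  0.017 ]
top crS [385.32 193.31] [ 0.6084 -0.2189  0.017 ]
```

>>> carry_out(
  commands=[
    {"slide": [0,0,0],"twist": [0,0,-0.14]},
    {"slide": [0,0,0],"twist": [0,0,-0.14]},
    {"slide": [0,0,0],"twist": [0,0,-0.14]},
    {"slide": [0,0,0],"twist": [0,0,-0.14]},
    {"slide": [0,0,0],"twist": [0,0,-0.14]},
    {"slide": [0,0,0],"twist": [0,0,-0.14]},
    {"slide": [0,0,0],"twist": [0,0,-0.14]},
    {"slide": [0,0,0],"twist": [0,0,-0.14]},
    {"slide": [0,0,0],"twist": [0,0,-0.14]},
    {"slide": [0,0,0],"twist": [0,0,0]},
  ],
  fingers=-1,
)

```text
time: 2.9
position: [0.1918, -0.5948, 0.1973]
tool_rot: [-3.142, -0.001, -0.0]
contact_force: [-0.8, 0.3, -0.5]
gripper_width: 0.998
```

>>> carry_out(
  commands=[
    {"slide": [18,-36,4]},
    {"slide": [20,-38,6]},
    {"slide": [20,-38,6]},
    {"slide": [20,-38,6]},
    {"slide": [20,-38,6]},
    {"slide": [20,-38,6]},
    {"slide": [20,-38,6]},
    {"slide": [20,-38,6]},
    {"slide": [20,-38,6]},
    {"slide": [20,-38,6]},
    {"slide": [20,-38,6]},
    {"slide": [20,-38,6]},
    {"slide": [18,-36,6]},
    {"slide": [8,-23,6]},
    {"slide": [0,0,6]},
    {"slide": [0,0,0]},
  ],
)

```text
$.commands[0]: bad value
```

Run:
```python
from h import *
s=status.get_state(); print(s['position'],s['tool_rot'],s['contact_force'])
for n in ['scene','top']:
    p=cams.snapshot(n); save(p,n+'1.png')
    print(w2p(p,s['position']))
    im=cv2.cvtColor(p['frame'],cv2.COLOR_RGB2BGR)
    c=w2p(p,s['position']).astype(int); k=60
    cv2.imwrite(f'pics/c1{n}.png',cv2.resize(im[max(0,c[1]-k):c[1]+k,c[0]-k:c[0]+k],None,fx=4,fy=4,interpolation=cv2.INTER_CUBIC))
```

```text
[ 0.19176466 -0.59483202  0.19730323] [-3.14159059e+00 -1.21360288e-03 -1.55452014e-05] [-0.78479909  0.25345841 -0.48036301]
[113.48119349  25.73866713]
[618.49925099 395.10834765]
```

View pics/c1scene.png

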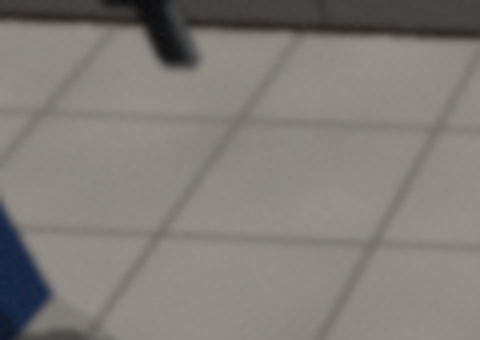

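The picture only shows a fingertip, because the arm had not moved: every row needs both fields. I'll send the move again.

>>> carry_out(
  commands=[
    {"slide": [18,-36,4],"twist": [0,0,0]},
    {"slide": [20,-38,6],"twist": [0,0,0]},
    {"slide": [20,-38,6],"twist": [0,0,0]},
    {"slide": [20,-38,6],"twist": [0,0,0]},
    {"slide": [20,-38,6],"twist": [0,0,0]},
    {"slide": [20,-38,6],"twist": [0,0,0]},
    {"slide": [20,-38,6],"twist": [0,0,0]},
    {"slide": [20,-38,6],"twist": [0,0,0]},
    {"slide": [20,-38,6],"twist": [0,0,0]},
    {"slide": [20,-38,6],"twist": [0,0,0]},
    {"slide": [20,-38,6],"twist": [0,0,0]},
    {"slide": [20,-38,6],"twist": [0,0,0]},
    {"slide": [18,-36,6],"twist": [0,0,0]},
    {"slide": [8,-23,6],"twist": [0,0,0]},
    {"slide": [0,0,6],"twist": [0,0,0]},
    {"slide": [0,0,0],"twist": [0,0,0]},
  ],
)

```text
time: 4.6
position: [0.4549, -0.0812, 0.1088]
tool_rot: [-3.141, -0.002, 0.002]
contact_force: [-0.3, 0.0, 0.4]
gripper_width: 1.001
```

```bash
cat > look.py <<'E'
from h import *
import sys
tag=sys.argv[1]; k=int(sys.argv[2]) if len(sys.argv)>2 else 50
s=status.get_state(); print(s['time'],s['position'].round(4),s['tool_rot'].round(4),s['contact_force'].round(1),s['moment'].round(2),round(s['gripper_width'],3))
out=[]
for n in ['scene','top']:
    p=cams.snapshot(n)
    im=cv2.cvtColor(p['frame'],cv2.COLOR_RGB2BGR)
    c=w2p(p,s['position']).astype(int); c=np.clip(c,[k,k],[639-k,399-k])
    out.append(cv2.resize(im[c[1]-k:c[1]+k,c[0]-k:c[0]+k],(400,400),interpolation=cv2.INTER_CUBIC)); print(n,'origin',c-k,'scale',400/(2*k))
cv2.imwrite(f'pics/{tag}.png',np.hstack(out))
E
python3 look.py c2
```

```text
4.6 [ 0.4549 -0.0812  0.1088] [-3.1414e+00 -2.2000e-03  1.9000e-03] [-0.3  0.   0.4] [0.02 0.08 0.03] 1.001
scene origin [263  84] scale 4.0
top origin [277 208] scale 4.0
```

View pics/c2.png

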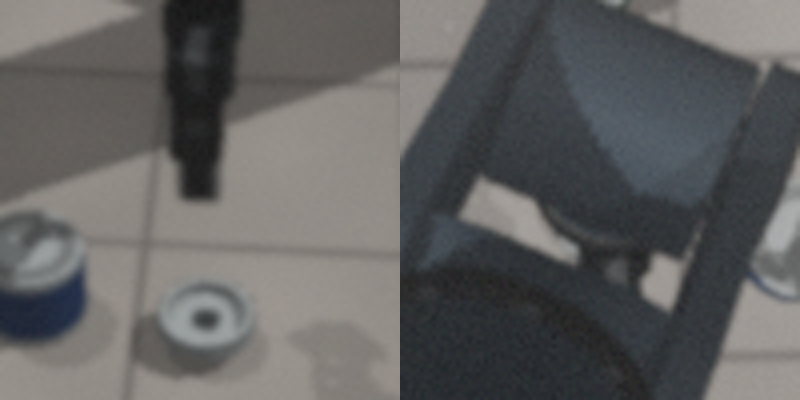

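Run:
```python
from h import *
p=cams.snapshot('scene')
for x in (.495,.505):
  for z in (.10,.11,.12,.13): print(x,z,w2p(p,[x,-.0812,z]).round(1))
```

```text
0.495 0.1 [312.7 150.5]
0.495 0.11 [312.7 147.2]
0.495 0.12 [312.7 143.9]
0.495 0.13 [312.6 140.4]
0.505 0.1 [312.4 153.8]
0.505 0.11 [312.4 150.5]
0.505 0.12 [312.4 147.2]
0.505 0.13 [312.3 143.7]
```

Run:
```python
from h import *
p=cams.snapshot('scene'); im=cv2.cvtColor(p['frame'],cv2.COLOR_RGB2BGR)[40:200,240:400]
im=np.clip(255*(im/255.)**.5*1.1,0,255).astype(np.uint8)
cv2.imwrite('pics/c3.png',cv2.resize(im,(600,600),interpolation=cv2.INTER_CUBIC))
```

```text
(no output)
```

View pics/c3.png

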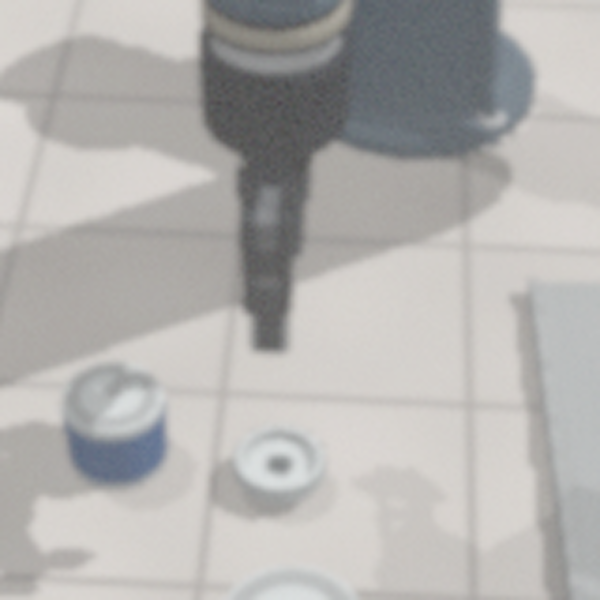

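>>> carry_out(
  commands=[
    {"slide": [0,0,0],"twist": [0,0,0]},
    {"slide": [0,0,0],"twist": [0,0,0]},
    {"slide": [0,0,0],"twist": [0,0,0]},
    {"slide": [0,0,0],"twist": [0,0,0]},
    {"slide": [0,0,0],"twist": [0,0,0]},
    {"slide": [0,0,0],"twist": [0,0,0]},
    {"slide": [0,0,0],"twist": [0,0,0]},
    {"slide": [0,0,0],"twist": [0,0,0]},
  ],
  fingers=1,
)

```text
time: 5.6
position: [0.4552, -0.0815, 0.1093]
tool_rot: [-3.142, -0.002, 0.0]
contact_force: [0.2, -0.3, -0.3]
gripper_width: -0.004
```

Run:
```python
from h import *
s=status.get_state(); print(s['position'],s['gripper_width'])
p=cams.snapshot('scene'); print(w2p(p,s['position'])); im=cv2.cvtColor(p['frame'],cv2.COLOR_RGB2BGR)[40:200,240:400]
im=np.clip(255*(im/255.)**.5*1.1,0,255).astype(np.uint8)
cv2.imwrite('pics/c4.png',cv2.resize(im,(600,600),interpolation=cv2.INTER_CUBIC))
```

```text
[ 0.45522802 -0.08150837  0.10930342] -0.004104041174948581
[313.67741474 134.77177152]
```

View pics/c4.png

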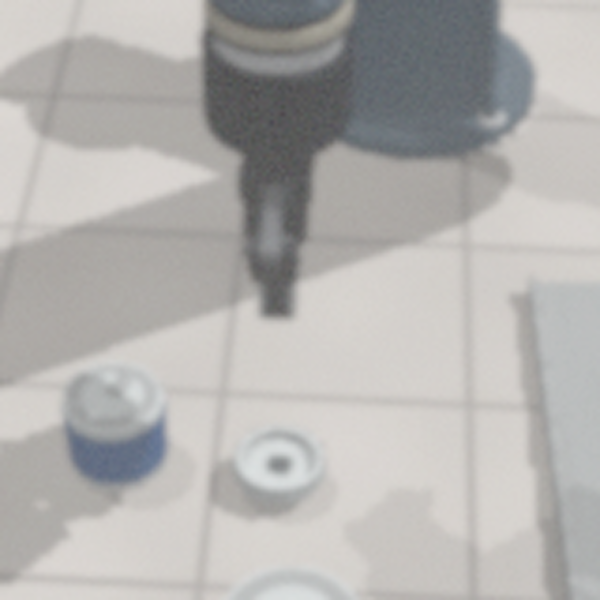

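>>> carry_out(
  commands=[
    {"slide": [0,40,0],"twist": [0,0,0]},
    {"slide": [0,45,0],"twist": [0,0,0]},
    {"slide": [-2,45,0],"twist": [0,0,0]},
    {"slide": [-2,45,0],"twist": [0,0,0]},
    {"slide": [-3,45,0],"twist": [0,0,0]},
    {"slide": [-3,40,0],"twist": [0,0,0]},
    {"slide": [-2,10,0],"twist": [0,0,0]},
    {"slide": [0,0,0],"twist": [0,0,0]},
  ],
)

```text
time: 6.45
position: [0.4431, -0.3532, 0.1091]
tool_rot: [3.141, -0.003, 0.0]
contact_force: [0.0, -0.2, 0.2]
gripper_width: -0.001
```

```bash
python3 look.py c5 60
python3 - <<'E'
from h import *
p=cams.snapshot('scene'); print(w2p(p,status.get_state()['position']),w2p(p,[0,0,0]))
p=cams.snapshot('top'); print(w2p(p,status.get_state()['position']))
E
```

```text
6.45 [ 0.4431 -0.3532  0.1091] [ 3.1414e+00 -2.8000e-03  3.0000e-04] [ 0.  -0.2  0.2] [-0.02  0.    0.01] -0.001
scene origin [133  65] scale 3.3333333333333335
top origin [400 201] scale 3.3333333333333335
[195.56211594 125.7983765 ] [348.80702604  61.74185301]
[458.18132715 261.2004059 ]
```

View pics/c5.png

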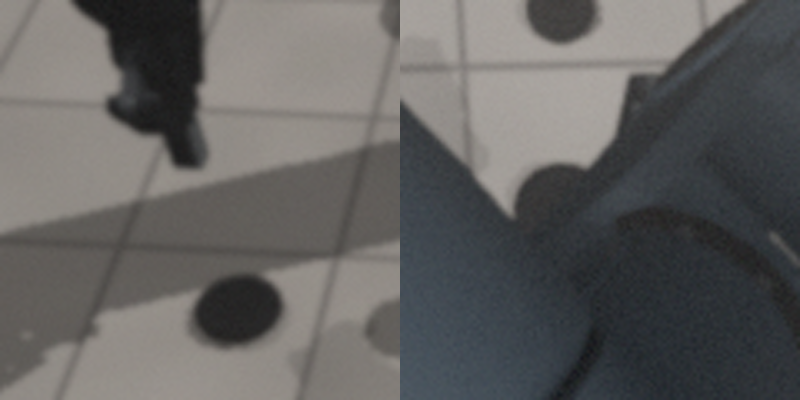

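Run:
```python
from h import *
p=cams.snapshot('scene')
for z in (.11,.12,.13,.14,.15): print(z,w2p(p,[.4431,-.3532,z]).round(1))
for x in (.413,.423): print(x,w2p(p,[x,-.3532,.11]).round(1))
im=cv2.cvtColor(p['frame'],cv2.COLOR_RGB2BGR)[70:130,150:230]
im=np.clip(255*(im/255.)**.45*1.1,0,255).astype(np.uint8)
cv2.imwrite('pics/c6.png',cv2.resize(im,(800,600),interpolation=cv2.INTER_CUBIC))
```

```text
0.11 [193.8 125.4]
0.12 [192.7 122. ]
0.13 [191.6 118.5]
0.14 [190.5 115. ]
0.15 [189.4 111.4]
0.413 [197.  116.6]
0.423 [196.  119.5]
```

View pics/c6.png

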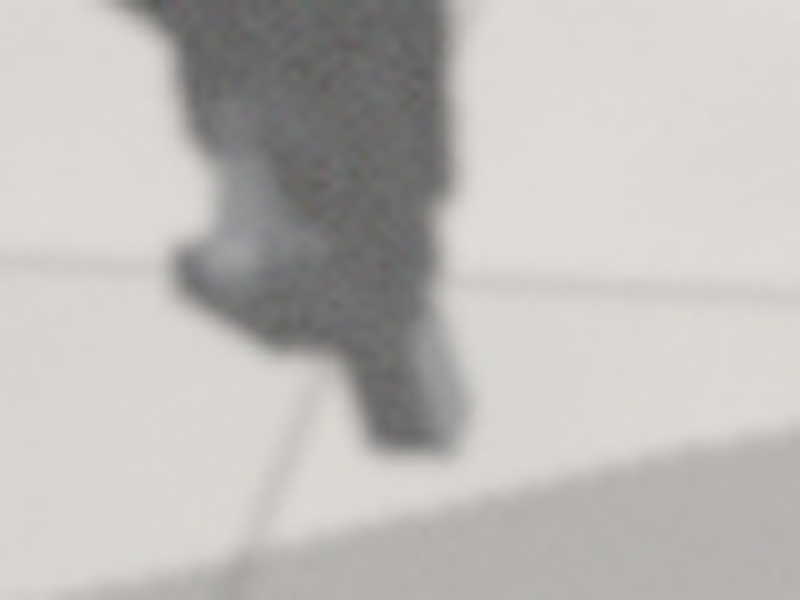

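>>> carry_out(
  commands=[
    {"slide": [0,-40,0],"twist": [0,0,0]},
    {"slide": [0,-40,10],"twist": [0,0,0]},
    {"slide": [0,0,30],"twist": [0,0,0]},
    {"slide": [0,0,30],"twist": [0,0,0]},
    {"slide": [0,0,20],"twist": [0,0,0]},
    {"slide": [0,0,7],"twist": [0,0,0]},
    {"slide": [0,0,0],"twist": [0,0,0]},
  ],
)

```text
time: 7.4
position: [0.4431, -0.2703, 0.0117]
tool_rot: [-3.14, -0.003, 0.002]
contact_force: [-0.2, -0.3, 0.1]
gripper_width: 0.002
```

```bash
python3 look.py c7 40; python3 look.py c7b 40;  python3 - <<'E'
from h import *
for i in range(3):
  p=cams.snapshot('scene'); s=status.get_state()['position'];print(s,w2p(p,s),p['tvec'],p['rvec'])
E
```

```text
7.4 [ 0.4431 -0.2703  0.0117] [-3.14e+00 -3.50e-03  2.40e-03] [-0.2 -0.3  0.1] [0.03 0.04 0.03] 0.002
scene origin [197 117] scale 5.0
top origin [371 225] scale 5.0
7.5 [ 0.444  -0.2716  0.013 ] [3.1408e+00 2.7000e-03 1.3000e-03] [-0.1  0.1 -0.1] [ 0.02 -0.01  0.01] -0.002
scene origin [196 117] scale 5.0
top origin [372 225] scale 5.0
[ 0.4441038  -0.27212442  0.01340641] [236.12426051 157.27470905] [ 0.08662414 -0.44141852  1.24948199] [ 1.79436063  1.89734196 -0.62970765]
[ 0.44402854 -0.27213549  0.0133341 ] [236.12993769 157.27289071] [ 0.08662414 -0.44141852  1.24948199] [ 1.79436063  1.89734196 -0.62970765]
[ 0.44388586 -0.27204631  0.01320067] [236.18528671 157.27048905] [ 0.08662414 -0.44141852  1.24948199] [ 1.79436063  1.89734196 -0.62970765]
```

View pics/c7.png

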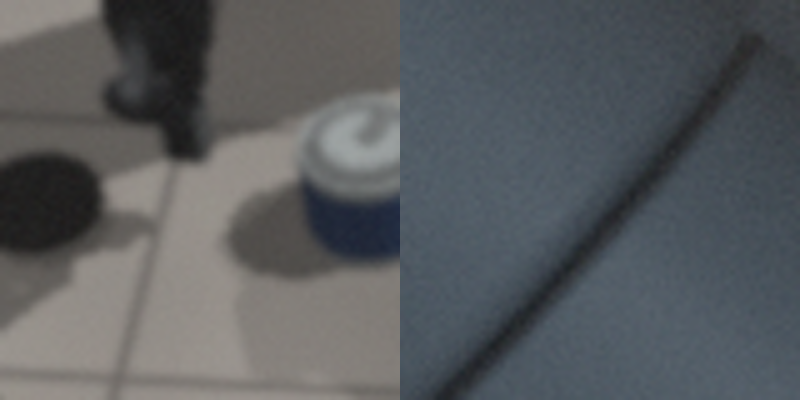

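>>> carry_out(
  commands=[
    {"slide": [0,0,3],"twist": [0,0,0]},
    {"slide": [0,0,3],"twist": [0,0,0]},
    {"slide": [0,0,2],"twist": [0,0,0]},
    {"slide": [0,0,1],"twist": [0,0,0]},
    {"slide": [0,0,0],"twist": [0,0,0]},
  ],
)

```text
time: 8.25
position: [0.4433, -0.2714, 0.003]
tool_rot: [-3.141, -0.002, 0.001]
contact_force: [-0.5, 0.1, -0.9]
gripper_width: 0.001
```

Run:
```python
from h import *
p=cams.snapshot('scene');
print(ray(p,(242.6,164),0),ray(p,(255,172),0),ray(p,(227,162.6),0))
s=status.get_state(); print(s['position'],s['contact_force'])
im=cv2.cvtColor(p['frame'],cv2.COLOR_RGB2BGR)[110:200,180:300]
im=np.clip(255*(im/255.)**.5*1.1,0,255).astype(np.uint8)
cv2.imwrite('pics/c8.png',cv2.resize(im,(800,600),interpolation=cv2.INTER_CUBIC))
```

```text
[ 0.45299137 -0.25661928  0.        ] [ 0.47715926 -0.22233917  0.        ] [ 0.45078151 -0.29559093  0.        ]
[ 0.44331196 -0.27149148  0.00309472] [-0.25332136 -0.01871829  0.17342514]
```

View pics/c8.png

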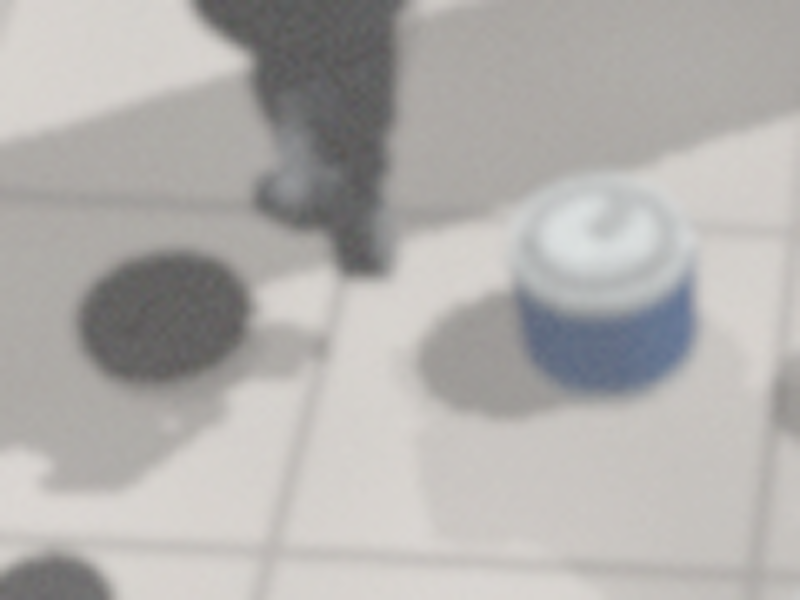

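>>> carry_out(
  commands=[
    {"slide": [0,0,4],"twist": [0,0,0]},
    {"slide": [0,0,4],"twist": [0,0,0]},
    {"slide": [0,0,4],"twist": [0,0,0]},
    {"slide": [0,0,2],"twist": [0,0,0]},
    {"slide": [0,0,1],"twist": [0,0,0]},
    {"slide": [0,0,0],"twist": [0,0,0]},
  ],
)

```text
time: 8.9
position: [0.4433, -0.2715, -0.0119]
tool_rot: [-3.141, -0.002, 0.0]
contact_force: [0.5, -0.1, 0.3]
gripper_width: -0.002
```

Run:
```python
from h import *
p=cams.snapshot('scene');
s=status.get_state(); print(s['position'],s['contact_force'])
im=cv2.cvtColor(p['frame'],cv2.COLOR_RGB2BGR)[110:200,180:300]
im=np.clip(255*(im/255.)**.5*1.1,0,255).astype(np.uint8)
cv2.imwrite('pics/c9.png',cv2.resize(im,(800,600),interpolation=cv2.INTER_CUBIC))
```

```text
[ 0.44342061 -0.27156862 -0.01176355] [-0.63888221 -0.93193963 -0.7087435 ]
```

View pics/c9.png

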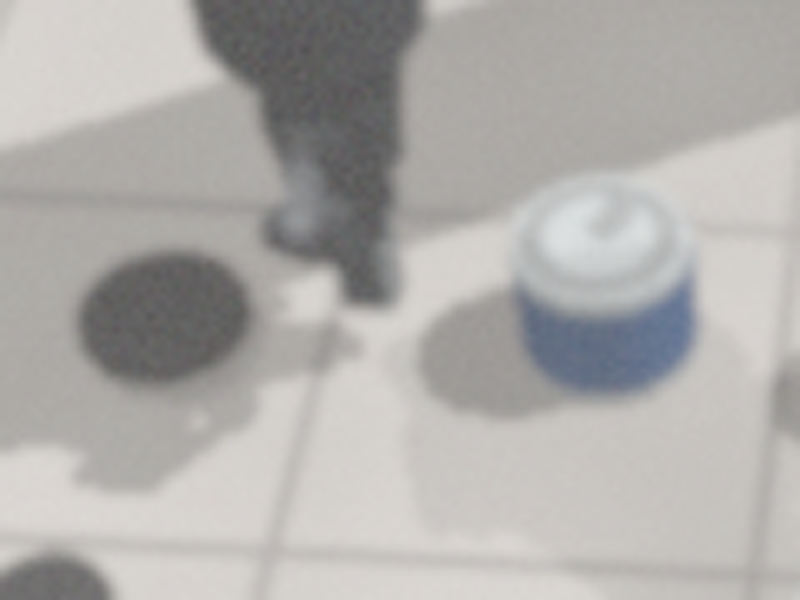

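>>> carry_out(
  commands=[
    {"slide": [0,0,4],"twist": [0,0,0]},
    {"slide": [0,0,4],"twist": [0,0,0]},
    {"slide": [0,0,2],"twist": [0,0,0]},
    {"slide": [0,0,1],"twist": [0,0,0]},
    {"slide": [0,0,0],"twist": [0,0,0]},
  ],
)

```text
time: 9.45
position: [0.4433, -0.2715, -0.0229]
tool_rot: [-3.141, -0.002, 0.0]
contact_force: [-0.3, -0.1, 1.1]
gripper_width: -0.002
```

Run:
```python
from h import *
p=cams.snapshot('scene');
s=status.get_state(); print(s['position'],s['contact_force'])
im=cv2.cvtColor(p['frame'],cv2.COLOR_RGB2BGR)[110:200,180:300]
im=np.clip(255*(im/255.)**.5*1.1,0,255).astype(np.uint8)
cv2.imwrite('pics/c10.png',cv2.resize(im,(800,600),interpolation=cv2.INTER_CUBIC))
```

```text
[ 0.44339088 -0.27154845 -0.02280885] [-0.05856313 -0.35378582  0.66330737]
```

View pics/c10.png

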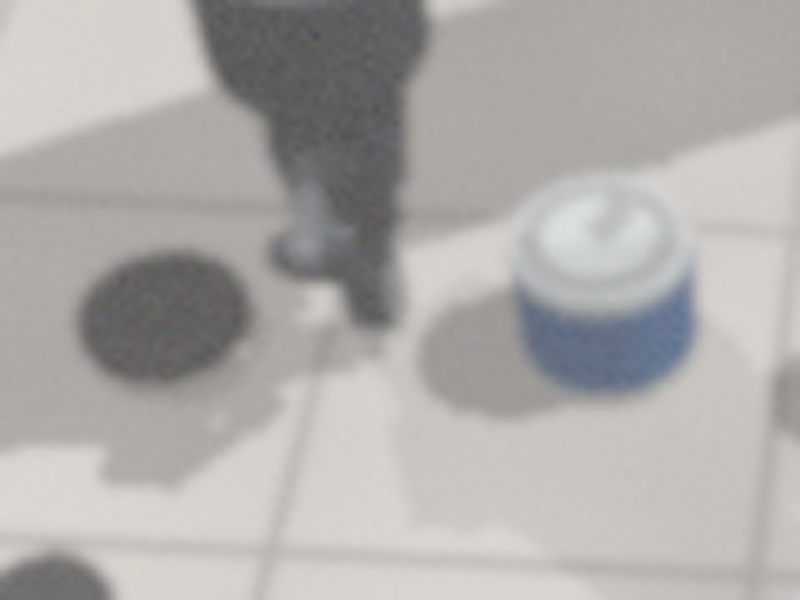

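>>> carry_out(
  commands=[
    {"slide": [0,0,2],"twist": [0,0,0]},
    {"slide": [0,0,1],"twist": [0,0,0]},
    {"slide": [0,0,1],"twist": [0,0,0]},
    {"slide": [0,0,0],"twist": [0,0,0]},
  ],
)

```text
time: 9.9
position: [0.4434, -0.2715, -0.0268]
tool_rot: [-3.141, -0.002, 0.0]
contact_force: [-0.1, 0.3, -1.1]
gripper_width: 0.0
```

>>> carry_out(
  commands=[
    {"slide": [0,0,1],"twist": [0,0,0]},
    {"slide": [0,0,1],"twist": [0,0,0]},
  ],
)

```text
time: 10.1
position: [0.4435, -0.2716, -0.0287]
tool_rot: [3.142, 0.002, 0.0]
contact_force: [0.7, -0.2, -0.5]
gripper_width: -0.002
```

>>> carry_out(
  commands=[
    {"slide": [0,0,1],"twist": [0,0,0]},
    {"slide": [0,0,0],"twist": [0,0,0]},
  ],
)

```text
time: 10.3
position: [0.4433, -0.2715, -0.0298]
tool_rot: [-3.141, -0.002, 0.0]
contact_force: [-0.4, 0.2, -0.0]
gripper_width: -0.001
```

>>> carry_out(
  commands=[
    {"slide": [0,0,1],"twist": [0,0,0]},
    {"slide": [0,0,0],"twist": [0,0,0]},
  ],
)

```text
time: 10.5
position: [0.4434, -0.2715, -0.0308]
tool_rot: [-3.141, -0.002, 0.0]
contact_force: [-0.1, 0.6, 0.6]
gripper_width: 0.002
```

>>> carry_out(
  commands=[
    {"slide": [0,0,1],"twist": [0,0,0]},
    {"slide": [0,0,0],"twist": [0,0,0]},
  ],
)

```text
time: 10.7
position: [0.4434, -0.2715, -0.0318]
tool_rot: [-3.141, -0.001, 0.0]
contact_force: [-0.0, 0.4, -0.4]
gripper_width: -0.002
```

>>> carry_out(
  commands=[
    {"slide": [0,0,0.7],"twist": [0,0,0]},
    {"slide": [0,0,0],"twist": [0,0,0]},
  ],
)

```text
time: 10.9
position: [0.4434, -0.2715, -0.0324]
tool_rot: [-3.141, -0.002, 0.0]
contact_force: [0.5, 1.0, 0.5]
gripper_width: 0.003
```

>>> carry_out(
  commands=[
    {"slide": [0,0,0.7],"twist": [0,0,0]},
    {"slide": [0,0,0],"twist": [0,0,0]},
  ],
)

```text
time: 11.1
position: [0.4434, -0.2715, -0.0332]
tool_rot: [-3.141, -0.002, 0.0]
contact_force: [-0.8, 0.7, 0.4]
gripper_width: 0.0
```

Run:
```python
from h import *
p=cams.snapshot('scene');
s=status.get_state(); print(s['position'],s['contact_force'],s['joint_pos'])
im=cv2.cvtColor(p['frame'],cv2.COLOR_RGB2BGR)[110:200,180:300]
im=np.clip(255*(im/255.)**.5*1.1,0,255).astype(np.uint8)
cv2.imwrite('pics/c11.png',cv2.resize(im,(800,600),interpolation=cv2.INTER_CUBIC))
```

```text
[ 0.44339105 -0.27154479 -0.03312371] [0.47117982 1.20069342 0.74021235] [-7.64658052e-01  7.75609262e-01  1.84425062e+00  2.06283954e-05
  5.21849262e-01 -7.65665152e-01]
```

View pics/c11.png

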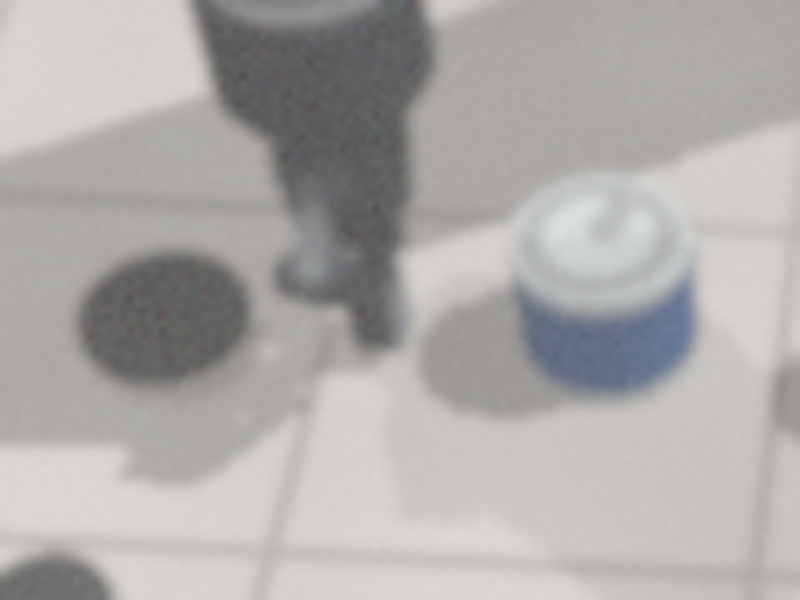

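>>> carry_out(
  commands=[
    {"slide": [0,0,0.7],"twist": [0,0,0]},
    {"slide": [0,0,0],"twist": [0,0,0]},
  ],
)

```text
time: 11.35
position: [0.4434, -0.2716, -0.0338]
tool_rot: [-3.142, -0.002, 0.0]
contact_force: [0.2, -0.4, -0.2]
gripper_width: -0.003
```

>>> carry_out(
  commands=[
    {"slide": [0,0,0.7],"twist": [0,0,0]},
    {"slide": [0,0,0],"twist": [0,0,0]},
  ],
)

```text
time: 11.55
position: [0.4434, -0.2716, -0.0339]
tool_rot: [3.141, 0.002, 0.0]
contact_force: [-0.3, 0.5, 5.3]
gripper_width: 0.001
```

>>> carry_out(
  commands=[
    {"slide": [0,0,0.7],"twist": [0,0,0]},
    {"slide": [0,0,0],"twist": [0,0,0]},
  ],
)

```text
time: 11.75
position: [0.4435, -0.2716, -0.0339]
tool_rot: [3.141, 0.002, 0.001]
contact_force: [-1.4, 0.5, 10.4]
gripper_width: 0.002
```

Run:
```python
from h import *
p=cams.snapshot('scene'); print(ray(p,(237,162),0.0),ray(p,(237,162),0.01))
```

```text
[ 0.44721994 -0.27148801  0.        ] [ 0.45644625 -0.26827359  0.01      ]
```

>>> carry_out(
  commands=[
    {"slide": [0,0,-35],"twist": [0,0,0]},
    {"slide": [0,0,-40],"twist": [0,0,0]},
    {"slide": [0,0,-20],"twist": [0,0,0]},
    {"slide": [2,-40,0],"twist": [0,0,0]},
    {"slide": [3,-45,0],"twist": [0,0,0]},
    {"slide": [3,-45,0],"twist": [0,0,0]},
    {"slide": [3,-40,0],"twist": [0,0,0]},
    {"slide": [1,-20,0],"twist": [0,0,0]},
    {"slide": [0,0,30],"twist": [0,0,0]},
    {"slide": [0,0,10],"twist": [0,0,0]},
    {"slide": [0,0,0],"twist": [0,0,0]},
  ],
  fingers=-1,
)

```text
time: 12.9
position: [0.4542, -0.0812, 0.0187]
tool_rot: [-3.14, -0.001, 0.005]
contact_force: [-0.3, 1.2, 0.1]
gripper_width: 0.999
```

```bash
python3 look.py d1 40
```

```text
12.9 [ 0.4542 -0.0812  0.0187] [-3.1402e+00 -1.4000e-03  5.0000e-03] [-0.3  1.2  0.1] [-0.05 -0.02  0.  ] 0.999
scene origin [273 122] scale 5.0
top origin [286 222] scale 5.0
```

View pics/d1.png

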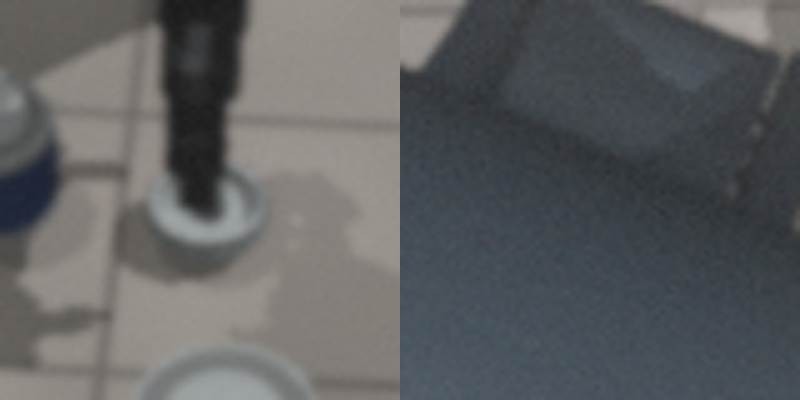

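>>> carry_out(
  commands=[
    {"slide": [1,0,20],"twist": [0,0,0]},
    {"slide": [0,0,15],"twist": [0,0,0]},
    {"slide": [0,0,10],"twist": [0,0,0]},
    {"slide": [0,0,4],"twist": [0,0,0]},
    {"slide": [0,0,0],"twist": [0,0,0]},
    {"slide": [0,0,0],"twist": [0,0,0]},
  ],
)

```text
time: 13.6
position: [0.4565, -0.0818, -0.0287]
tool_rot: [3.141, 0.001, 0.001]
contact_force: [0.0, 1.0, -0.2]
gripper_width: 1.002
```

>>> carry_out(
  commands=[
    {"slide": [0,0,0],"twist": [0,0,0]},
    {"slide": [0,0,0],"twist": [0,0,0]},
    {"slide": [0,0,0],"twist": [0,0,0]},
    {"slide": [0,0,0],"twist": [0,0,0]},
    {"slide": [0,0,0],"twist": [0,0,0]},
    {"slide": [0,0,0],"twist": [0,0,0]},
  ],
  fingers=1,
)

```text
time: 14.2
position: [0.4567, -0.0817, -0.028]
tool_rot: [3.141, 0.002, 0.002]
contact_force: [-0.9, -0.2, 9.2]
gripper_width: 0.667
```

```bash
python3 look.py d2 40
```

```text
14.2 [ 0.4567 -0.0817 -0.028 ] [3.1409e+00 2.0000e-03 2.4000e-03] [-0.9 -0.2  9.2] [ 0.02  0.1  -0.02] 0.667
scene origin [273 136] scale 5.0
top origin [286 222] scale 5.0
```

View pics/d2.png

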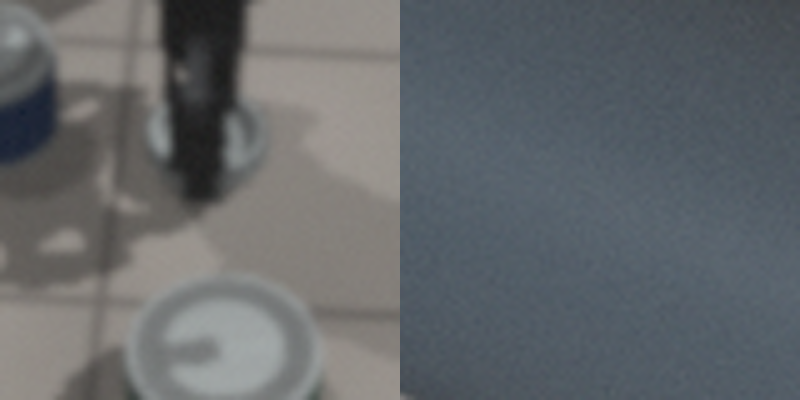

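Run:
```python
from h import *
p=cams.snapshot('scene')
for x in (.487,.495):
  for z in (0,.01,.02): print(x,z,w2p(p,[x,-.0817,z]).round(1))
print(w2p(p,[.455+.03,-.0817,.012]),w2p(p,[.455-.0285,-.0817,.025]),w2p(p,[.455+.0285,-.0817,.025]))
```

```text
0.487 0 [312.8 177.8]
0.487 0.01 [312.8 175.1]
0.487 0.02 [312.8 172.3]
0.495 0 [312.6 180.4]
0.495 0.01 [312.6 177.6]
0.495 0.02 [312.6 174.8]
[312.87281042 173.87790627] [314.38864707 152.35637807] [312.89643108 169.71921879]
```

>>> carry_out(
  commands=[
    {"slide": [0,0,-5],"twist": [0,0,0]},
    {"slide": [0,0,-15],"twist": [0,0,0]},
    {"slide": [0,0,-30],"twist": [0,0,0]},
    {"slide": [0,0,-30],"twist": [0,0,0]},
    {"slide": [0,0,-10],"twist": [0,0,0]},
    {"slide": [0,0,0],"twist": [0,0,0]},
  ],
)

```text
time: 14.95
position: [0.4572, -0.0819, 0.0621]
tool_rot: [3.14, 0.002, 0.005]
contact_force: [-0.5, -0.3, -0.3]
gripper_width: 0.663
```

```bash
python3 look.py d3 40
```

```text
14.95 [ 0.4572 -0.0819  0.0621] [3.1402e+00 1.7000e-03 5.2000e-03] [-0.5 -0.3 -0.3] [0.02 0.02 0.07] 0.663
scene origin [273 110] scale 5.0
top origin [287 219] scale 5.0
```

View pics/d3.png

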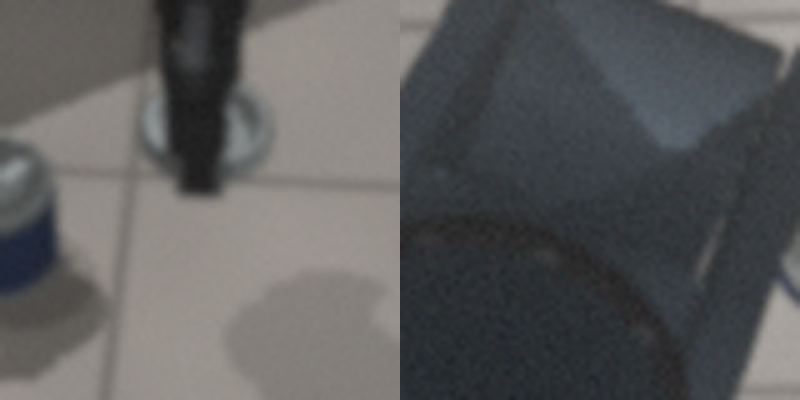

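>>> carry_out(
  commands=[
    {"slide": [-2,-35,0],"twist": [0,0,0]},
    {"slide": [-4,-42,0],"twist": [0,0,0]},
    {"slide": [-4,-42,0],"twist": [0,0,0]},
    {"slide": [-4,-42,0],"twist": [0,0,0]},
    {"slide": [-4,-42,0],"twist": [0,0,0]},
    {"slide": [-4,-42,0],"twist": [0,0,0]},
    {"slide": [-4,-40,0],"twist": [0,0,0]},
    {"slide": [-4,-26,0],"twist": [0,0,0]},
    {"slide": [-2,-10,10],"twist": [0,0,0]},
    {"slide": [0,0,25],"twist": [0,0,0]},
    {"slide": [0,0,15],"twist": [0,0,0]},
    {"slide": [0,0,0],"twist": [0,0,0]},
    {"slide": [0,0,0],"twist": [0,0,0]},
  ],
)

```text
time: 16.35
position: [0.4231, 0.2386, 0.0097]
tool_rot: [3.141, 0.0, -0.005]
contact_force: [1.0, 0.3, -0.3]
gripper_width: 0.66
```

```bash
python3 look.py d4 40
```

```text
16.35 [0.4231 0.2386 0.0097] [ 3.1406e+00  4.0000e-04 -4.6000e-03] [ 1.   0.3 -0.3] [ 0.04 -0.   -0.01] 0.66
scene origin [404 121] scale 5.0
top origin [143 239] scale 5.0
```

View pics/d4.png

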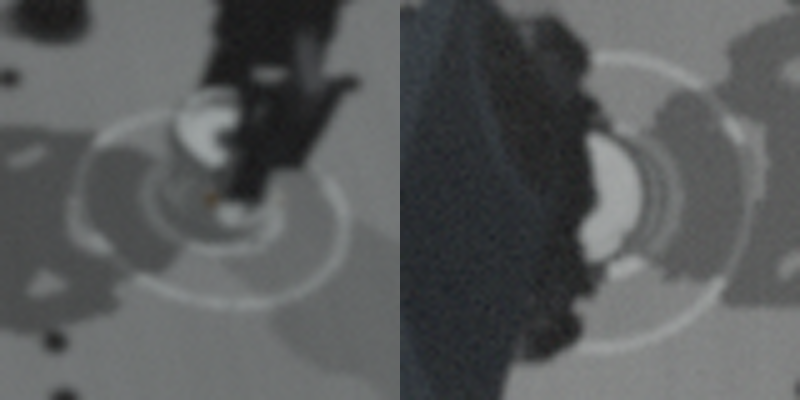

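```bash
cat > ov.py <<'E'
from h import *
import sys
def ov(tag,items,k=30,sc=12,cen=None):
    out=[]
    for n in ['scene','top']:
        p=cams.snapshot(n); im=cv2.cvtColor(p['frame'],cv2.COLOR_RGB2BGR)
        im=np.clip(255*(im/255.)**.6*1.05,0,255).astype(np.uint8)
        c=w2p(p,cen).astype(int); S=400/(2*k)
        a=cv2.resize(im[c[1]-k:c[1]+k,c[0]-k:c[0]+k],(400,400),interpolation=cv2.INTER_CUBIC)
        for (x,y,z,r,col) in items:
            t=np.linspace(0,2*np.pi,60)
            q=np.array([w2p(p,[x+r*np.cos(q),y+r*np.sin(q),z]) for q in t])
            q=(q-(c-k)+.5)*S
            cv2.polylines(a,[q.round().astype(np.int32)],True,col,1)
        out.append(a)
    cv2.imwrite(f'pics/{tag}.png',np.hstack(out))
E
python3 - <<'E'
from ov import *
s=status.get_state(); x,y,z=s['position']; print(s['position'])
c0=z+.028
ov('d5',[(x,y,c0+.025,.0285,(0,255,0)),(x,y,c0+.025,.0235,(0,255,0)),(.4246,.2393,.028,.028,(0,0,255)),(.4246,.2393,.028,.024,(0,0,255))],cen=[.4246,.2393,.03])
E
```

```text
[0.42417407 0.23897179 0.01083069]
```

View pics/d5.png

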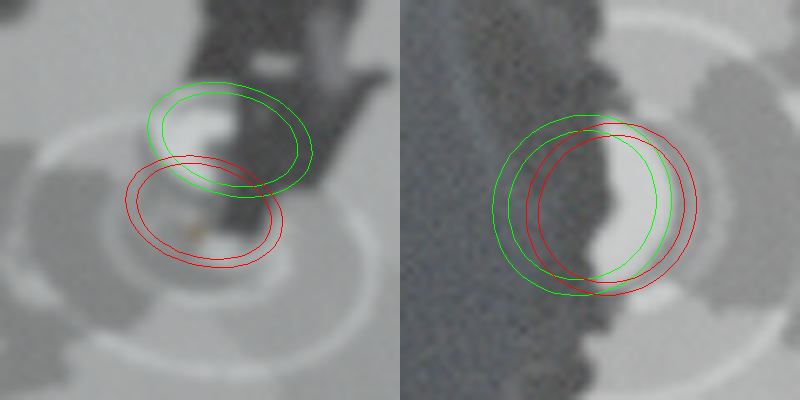

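>>> carry_out(
  commands=[
    {"slide": [0,0,8],"twist": [0,0,0]},
    {"slide": [0,0,6],"twist": [0,0,0]},
    {"slide": [0,0,4],"twist": [0,0,0]},
    {"slide": [0,0,1],"twist": [0,0,0]},
    {"slide": [0,0,0],"twist": [0,0,0]},
  ],
)

```text
time: 17.05
position: [0.4237, 0.2393, -0.0085]
tool_rot: [3.141, 0.002, -0.001]
contact_force: [0.5, 1.1, -0.9]
gripper_width: 0.673
```

>>> carry_out(
  commands=[
    {"slide": [0,0,1],"twist": [0,0,0]},
    {"slide": [0,0,1],"twist": [0,0,0]},
    {"slide": [0,0,0],"twist": [0,0,0]},
  ],
)

```text
time: 17.35
position: [0.4239, 0.2394, -0.0102]
tool_rot: [-3.142, -0.002, -0.0]
contact_force: [-0.5, -0.2, -0.3]
gripper_width: 0.665
```

>>> carry_out(
  commands=[
    {"slide": [0,0,1],"twist": [0,0,0]},
    {"slide": [0,0,0],"twist": [0,0,0]},
  ],
)

```text
time: 17.55
position: [0.4239, 0.2394, -0.0112]
tool_rot: [-3.142, -0.002, -0.0]
contact_force: [-0.4, 1.2, -1.1]
gripper_width: 0.664
```

>>> carry_out(
  commands=[
    {"slide": [0,0,1],"twist": [0,0,0]},
    {"slide": [0,0,0],"twist": [0,0,0]},
  ],
)

```text
time: 17.75
position: [0.424, 0.2394, -0.0119]
tool_rot: [-3.141, -0.002, -0.001]
contact_force: [-0.5, 0.3, 2.1]
gripper_width: 0.669
```

>>> carry_out(
  commands=[
    {"slide": [0,0,1],"twist": [0,0,0]},
    {"slide": [0,0,0],"twist": [0,0,0]},
  ],
)

```text
time: 17.95
position: [0.4241, 0.2395, -0.012]
tool_rot: [-3.141, -0.002, -0.001]
contact_force: [-1.7, -0.2, 12.1]
gripper_width: 0.668
```

>>> carry_out(
  commands=[
    {"slide": [0,0,0],"twist": [0,0,0]},
    {"slide": [0,0,0],"twist": [0,0,0]},
    {"slide": [0,0,0],"twist": [0,0,0]},
    {"slide": [0,0,0],"twist": [0,0,0]},
    {"slide": [0,0,-10],"twist": [0,0,0]},
    {"slide": [0,0,-30],"twist": [0,0,0]},
    {"slide": [0,0,-40],"twist": [0,0,0]},
    {"slide": [2,35,0],"twist": [0,0,0]},
    {"slide": [2,45,0],"twist": [0,0,0]},
    {"slide": [2,45,0],"twist": [0,0,0]},
    {"slide": [2,45,0],"twist": [0,0,0]},
  ],
  fingers=-1,
)

```text
time: 19.05
position: [0.4322, 0.0681, 0.0676]
tool_rot: [3.141, 0.003, 0.002]
contact_force: [0.8, -0.7, 0.2]
gripper_width: 0.999
```

Run:
```python
from ov import *
s=status.get_state(); print(s['position'],s['time'])
ov('d6',[(.4246,.2393,.041,.0285,(0,255,0)),(.4246,.2393,.028,.030,(0,0,255))],cen=[.4246,.2393,.03])
for n in ['scene','top']:
    p=cams.snapshot(n)
    for b in nets.trace('crown_large',p)[:2]:
        ys,xs=np.nonzero(b['region']); print(n,b['confidence'],len(xs),fitc(p,PROF['crown_large'][2:],(xs.mean(),ys.mean()),.016))
```

```text
[0.43221627 0.06806328 0.0676031 ] 19.05
scene 0.82 391 (np.float64(0.42427740102424727), np.float64(0.24210560123274316), 436.01991463731974)
```

View pics/d6.png

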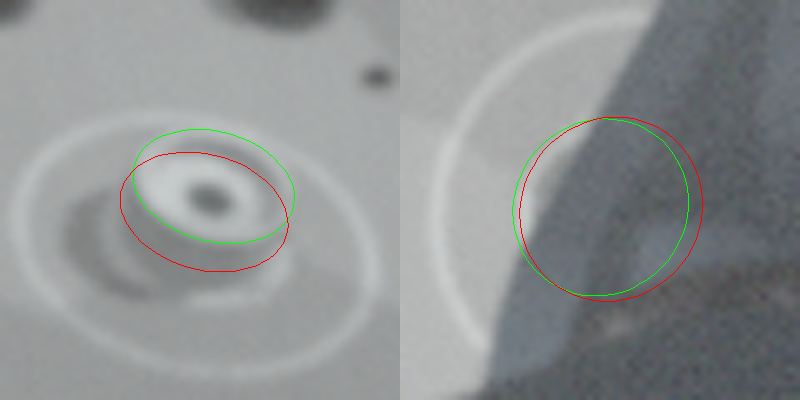

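>>> carry_out(
  commands=[
    {"slide": [20,30,0],"twist": [0,0,0]},
    {"slide": [22,37,0],"twist": [0,0,0]},
    {"slide": [22,37,0],"twist": [0,0,0]},
    {"slide": [23,37,0],"twist": [0,0,0]},
    {"slide": [23,37,0],"twist": [0,0,0]},
    {"slide": [23,37,0],"twist": [0,0,0]},
    {"slide": [23,37,0],"twist": [0,0,0]},
    {"slide": [16,26,0],"twist": [0,0,0]},
    {"slide": [3,8,20],"twist": [0,0,0]},
    {"slide": [0,0,25],"twist": [0,0,0]},
    {"slide": [0,0,10],"twist": [0,0,0]},
    {"slide": [0,0,0],"twist": [0,0,0]},
    {"slide": [0,0,0],"twist": [0,0,0]},
  ],
)

```text
time: 20.65
position: [0.6078, -0.215, 0.0121]
tool_rot: [-3.142, -0.005, -0.0]
contact_force: [0.0, -0.2, 0.4]
gripper_width: 0.999
```

Run:
```python
from ov import *
s=status.get_state(); print(s['position'],s['time'],s['tool_rot'])
ov('d7',[(.607,-.2184,.025,.020,(0,255,0)),(s['position'][0],s['position'][1],.025,.020,(0,0,255))],cen=[.607,-.2184,.03],k=35)
```

```text
[ 0.60784428 -0.21501894  0.01213609] 20.65 [-3.14153097e+00 -4.78835991e-03 -1.51278984e-05]
```

View pics/d7.png

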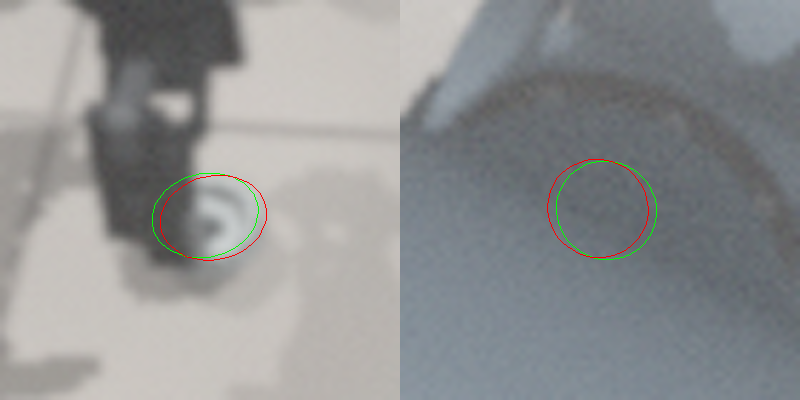

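>>> carry_out(
  commands=[
    {"slide": [-1,3,10],"twist": [0,0,0]},
    {"slide": [0,0,15],"twist": [0,0,0]},
    {"slide": [0,0,10],"twist": [0,0,0]},
    {"slide": [0,0,4],"twist": [0,0,0]},
    {"slide": [0,0,0],"twist": [0,0,0]},
    {"slide": [0,0,0],"twist": [0,0,0]},
  ],
)

```text
time: 21.35
position: [0.6064, -0.2195, -0.0274]
tool_rot: [-3.141, -0.001, 0.0]
contact_force: [0.5, -0.7, -0.1]
gripper_width: 0.998
```

>>> carry_out(
  commands=[
    {"slide": [0,0,0],"twist": [0,0,0]},
    {"slide": [0,0,0],"twist": [0,0,0]},
    {"slide": [0,0,0],"twist": [0,0,0]},
    {"slide": [0,0,0],"twist": [0,0,0]},
    {"slide": [0,0,0],"twist": [0,0,0]},
    {"slide": [0,0,0],"twist": [0,0,0]},
    {"slide": [0,0,0],"twist": [0,0,0]},
  ],
  fingers=1,
)

```text
time: 22.05
position: [0.6069, -0.2197, -0.0262]
tool_rot: [3.141, 0.002, 0.002]
contact_force: [-0.2, 0.3, 6.4]
gripper_width: 0.465
```

```bash
python3 look.py d8 35
```

```text
22.05 [ 0.6069 -0.2197 -0.0262] [3.1409e+00 1.7000e-03 2.0000e-03] [-0.2  0.3  6.4] [ 0.01  0.15 -0.04] 0.465
scene origin [213 187] scale 5.714285714285714
top origin [348 162] scale 5.714285714285714
```

View pics/d8.png

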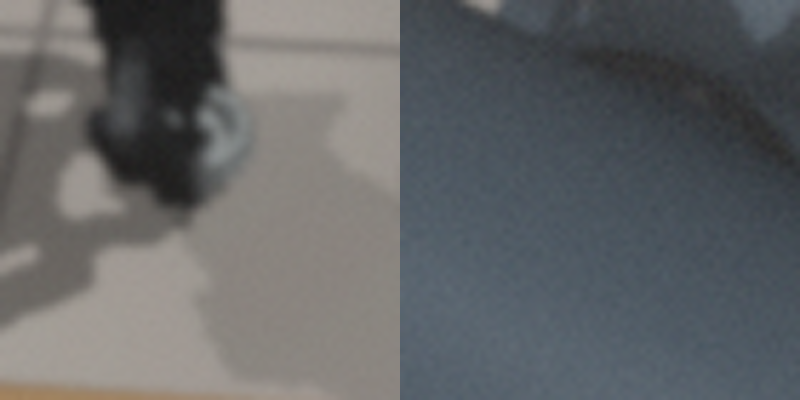

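>>> carry_out(
  commands=[
    {"slide": [0,0,-5],"twist": [0,0,0]},
    {"slide": [0,0,-15],"twist": [0,0,0]},
    {"slide": [0,0,-30],"twist": [0,0,0]},
    {"slide": [0,0,-30],"twist": [0,0,0]},
    {"slide": [0,0,-10],"twist": [0,0,0]},
    {"slide": [2,-30,0],"twist": [0,0,0]},
    {"slide": [3,-42,0],"twist": [0,0,0]},
    {"slide": [3,-42,0],"twist": [0,0,0]},
    {"slide": [3,-42,0],"twist": [0,0,0]},
    {"slide": [3,-42,0],"twist": [0,0,0]},
    {"slide": [3,-42,0],"twist": [0,0,0]},
    {"slide": [3,-42,0],"twist": [0,0,0]},
    {"slide": [3,-42,0],"twist": [0,0,0]},
    {"slide": [2,-42,0],"twist": [0,0,0]},
    {"slide": [2,-42,0],"twist": [0,0,0]},
    {"slide": [0,-40,0],"twist": [0,0,0]},
    {"slide": [0,-20,5],"twist": [0,0,0]},
    {"slide": [0,0,25],"twist": [0,0,0]},
    {"slide": [0,0,20],"twist": [0,0,0]},
    {"slide": [0,0,0],"twist": [0,0,0]},
  ],
)

```text
time: 24.15
position: [0.6295, 0.2475, 0.009]
tool_rot: [3.139, 0.002, -0.013]
contact_force: [0.1, -0.7, -1.7]
gripper_width: 0.472
```

Run:
```python
from ov import *
s=status.get_state(); x,y,z=s['position']; print(s['position'],s['time'],s['gripper_width'])
c0=z+.0262
ov('d9',[(x,y,c0+.025,.020,(0,255,0)),(x,y,c0+.012,.0215,(0,255,0)),(.6344,.249,.028,.0195,(0,0,255)),(.6344,.249,.028,.0155,(0,0,255))],cen=[.6344,.249,.03])
```

```text
[0.62949694 0.2475085  0.00904573] 24.15 0.4717526988263693
```

View pics/d9.png

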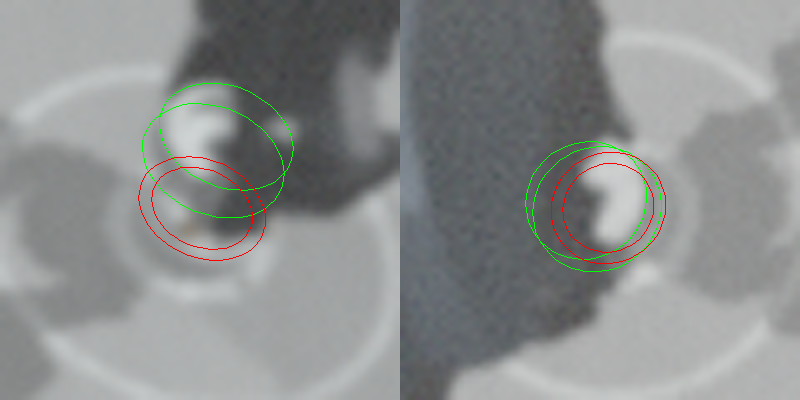

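>>> carry_out(
  commands=[
    {"slide": [0,0,0],"twist": [0,0,0]},
    {"slide": [0,0,0],"twist": [0,0,0]},
  ],
)

```text
time: 24.45
position: [0.634, 0.2484, 0.0142]
tool_rot: [-3.141, -0.001, -0.004]
contact_force: [0.5, 0.7, -0.6]
gripper_width: 0.472
```

>>> carry_out(
  commands=[
    {"slide": [0,0,8],"twist": [0,0,0]},
    {"slide": [0,0,7],"twist": [0,0,0]},
    {"slide": [0,0,4],"twist": [0,0,0]},
    {"slide": [0,0,2],"twist": [0,0,0]},
    {"slide": [0,0,0],"twist": [0,0,0]},
    {"slide": [0,0,0],"twist": [0,0,0]},
  ],
)

```text
time: 25.05
position: [0.6332, 0.2486, -0.0084]
tool_rot: [-3.142, -0.002, -0.001]
contact_force: [1.9, -0.3, -0.4]
gripper_width: 0.472
```

>>> carry_out(
  commands=[
    {"slide": [0,0,1],"twist": [0,0,0]},
    {"slide": [0,0,1],"twist": [0,0,0]},
    {"slide": [0,0,0],"twist": [0,0,0]},
  ],
)

```text
time: 25.35
position: [0.6332, 0.2487, -0.0101]
tool_rot: [-3.141, -0.002, -0.001]
contact_force: [1.3, 0.1, 0.3]
gripper_width: 0.468
```

>>> carry_out(
  commands=[
    {"slide": [0,0,1],"twist": [0,0,0]},
    {"slide": [0,0,0],"twist": [0,0,0]},
  ],
)

```text
time: 25.55
position: [0.6332, 0.2487, -0.0101]
tool_rot: [-3.141, -0.002, -0.001]
contact_force: [-2.0, 0.1, 6.1]
gripper_width: 0.467
```

>>> carry_out(
  commands=[
    {"slide": [0,0,0],"twist": [0,0,0]},
    {"slide": [0,0,0],"twist": [0,0,0]},
    {"slide": [0,0,0],"twist": [0,0,0]},
    {"slide": [0,0,0],"twist": [0,0,0]},
    {"slide": [0,0,-10],"twist": [0,0,0]},
    {"slide": [0,0,-30],"twist": [0,0,0]},
    {"slide": [0,0,-40],"twist": [0,0,0]},
    {"slide": [-10,35,-10],"twist": [0,0,0]},
    {"slide": [-13,43,0],"twist": [0,0,0]},
    {"slide": [-13,43,0],"twist": [0,0,0]},
    {"slide": [-13,43,0],"twist": [0,0,0]},
    {"slide": [-14,43,0],"twist": [0,0,0]},
    {"slide": [-14,43,0],"twist": [0,0,0]},
    {"slide": [-14,43,0],"twist": [0,0,0]},
    {"slide": [-14,43,0],"twist": [0,0,0]},
    {"slide": [-14,43,0],"twist": [0,0,0]},
    {"slide": [-14,43,0],"twist": [0,0,0]},
    {"slide": [-14,43,0],"twist": [0,0,0]},
    {"slide": [-14,43,0],"twist": [0,0,0]},
    {"slide": [-14,43,0],"twist": [0,0,0]},
  ],
  fingers=-1,
)

```text
time: 27.55
position: [0.4579, -0.3045, 0.0796]
tool_rot: [3.141, 0.001, 0.001]
contact_force: [1.2, -0.1, -0.1]
gripper_width: 0.998
```

Run:
```python
from ov import *
s=status.get_state(); print(s['position'],s['time'])
ov('e1',[(.6344,.249,.041,.020,(0,255,0)),(.4246,.2393,.041,.0285,(0,255,0))],cen=[.53,.245,.03],k=60)
for n in ['scene','top']:
    p=cams.snapshot(n)
    for o in ['crown_large','crown_small']:
      for b in nets.trace(o,p)[:2]:
        ys,xs=np.nonzero(b['region']); print(n,o,round(b['confidence'],2),len(xs),np.round(fitc(p,PROF[o][2:],(xs.mean(),ys.mean()),.016),4))
    for o in ['cap_large','cap_small']:
      for b in nets.trace(o,p)[:1]:
        ys,xs=np.nonzero(b['region']); print(n,o,round(b['confidence'],2),len(xs),np.round(fitc(p,PROF[o][1:],(xs.mean(),ys.mean())),4))
```

```text
[ 0.457914   -0.30453574  0.07963697] 27.55
scene crown_large 0.56 445 [4.231000e-01 2.412000e-01 4.351056e+02]
scene crown_small 0.73 326 [6.323000e-01 2.519000e-01 3.409933e+02]
scene crown_small 0.5 416 [  0.4238   0.2417 240.4224]
scene cap_large 0.82 439 [ 4.443000e-01 -3.512000e-01  4.404916e+02]
scene cap_small 0.84 289 [  0.58    -0.3596 314.4945]
top crown_large 0.73 616 [4.243000e-01 2.383000e-01 6.174994e+02]
top crown_small 0.64 279 [6.323000e-01 2.484000e-01 2.972637e+02]
top cap_small 0.49 222 [  0.5867  -0.3569 340.0181]
```

View pics/e1.png

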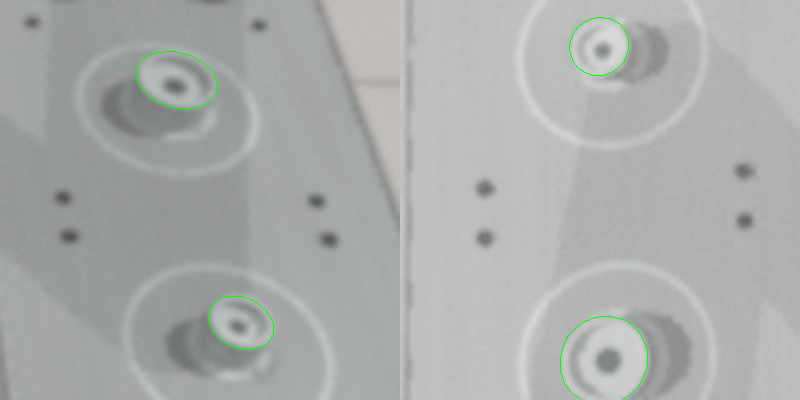

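>>> carry_out(
  commands=[
    {"slide": [-6,25,0],"twist": [0,0,0]},
    {"slide": [-7,22,20],"twist": [0,0,0]},
    {"slide": [0,0,30],"twist": [0,0,0]},
    {"slide": [0,0,30],"twist": [0,0,0]},
    {"slide": [0,0,0],"twist": [0,0,0]},
    {"slide": [0,0,0],"twist": [0,0,0]},
    {"slide": [0,0,0],"twist": [0,0,0]},
  ],
)

```text
time: 28.85
position: [0.4465, -0.3501, 0.0001]
tool_rot: [3.14, 0.003, 0.002]
contact_force: [0.3, 0.8, -0.3]
gripper_width: 1.0
```

>>> carry_out(
  commands=[
    {"slide": [-2,2,12],"twist": [0,0,0]},
    {"slide": [0,0,12],"twist": [0,0,0]},
    {"slide": [0,0,8],"twist": [0,0,0]},
    {"slide": [0,0,4],"twist": [0,0,0]},
    {"slide": [0,0,0],"twist": [0,0,0]},
    {"slide": [0,0,0],"twist": [0,0,0]},
    {"slide": [0,0,0],"twist": [0,0,0]},
  ],
)

```text
time: 29.55
position: [0.4437, -0.3517, -0.037]
tool_rot: [3.141, 0.002, 0.001]
contact_force: [-0.2, 0.3, -1.4]
gripper_width: 1.002
```

Run:
```python
from ov import *
s=status.get_state(); x,y,z=s['position']; print(s['position'],s['time'],s['contact_force'])
ov('e2',[(x,y,.0125,.032,(0,255,0))],cen=[.4443,-.3518,.01],k=35)
```

```text
[ 0.44368794 -0.35174658 -0.03698389] 29.55 [-0.18293219  0.26722436 -1.39505513]
```

View pics/e2.png

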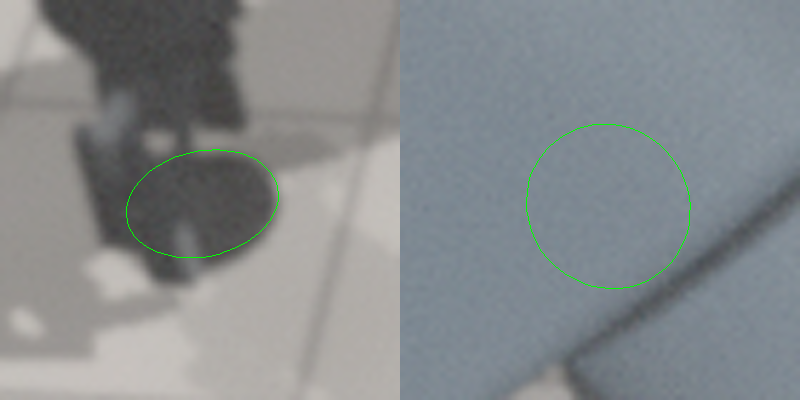

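>>> carry_out(
  commands=[
    {"slide": [0,0,-1],"twist": [0,0,0]},
    {"slide": [0,0,0],"twist": [0,0,0]},
    {"slide": [0,0,0],"twist": [0,0,0]},
    {"slide": [0,0,0],"twist": [0,0,0]},
    {"slide": [0,0,0],"twist": [0,0,0]},
    {"slide": [0,0,0],"twist": [0,0,0]},
  ],
  fingers=1,
)

```text
time: 30.25
position: [0.4438, -0.3519, -0.0349]
tool_rot: [3.141, 0.002, 0.001]
contact_force: [-1.1, 2.1, 7.9]
gripper_width: 0.706
```

```bash
python3 look.py e3 35
```

```text
30.25 [ 0.4438 -0.3519 -0.0349] [3.1406e+00 1.7000e-03 1.3000e-03] [-1.1  2.1  7.9] [0.16 0.03 0.06] 0.706
scene origin [172 133] scale 5.714285714285714
top origin [407 230] scale 5.714285714285714
```

View pics/e3.png

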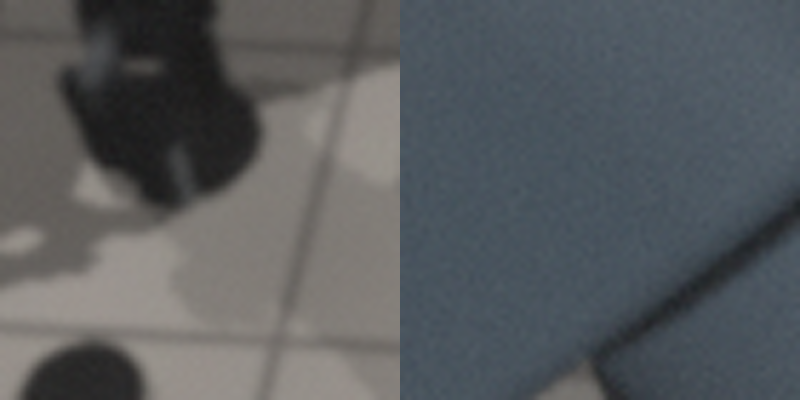

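>>> carry_out(
  commands=[
    {"slide": [0,0,-5],"twist": [0,0,0]},
    {"slide": [0,0,-15],"twist": [0,0,0]},
    {"slide": [0,0,-30],"twist": [0,0,0]},
    {"slide": [0,0,-35],"twist": [0,0,0]},
    {"slide": [0,0,-15],"twist": [0,0,0]},
    {"slide": [0,0,0],"twist": [0,0,0]},
    {"slide": [0,0,0],"twist": [0,0,0]},
  ],
)

```text
time: 31.05
position: [0.4434, -0.3514, 0.0642]
tool_rot: [3.141, 0.002, 0.0]
contact_force: [-0.5, -0.8, -0.8]
gripper_width: 0.712
```

Run:
```python
from ov import *
s=status.get_state(); x,y,z=s['position']; print(s['position'],s['time'],s['gripper_width'],s['contact_force'])
c0=z+.035
ov('e4',[(x,y,c0+.0125,.032,(0,255,0)),(x,y,c0+.006,.032,(0,0,255))],cen=[x,y,c0+.012],k=35)
```

```text
[ 0.44339788 -0.35142815  0.06422198] 31.05 0.7118854998202765 [-0.50733871 -0.79416896 -0.83770012]
```

View pics/e4.png

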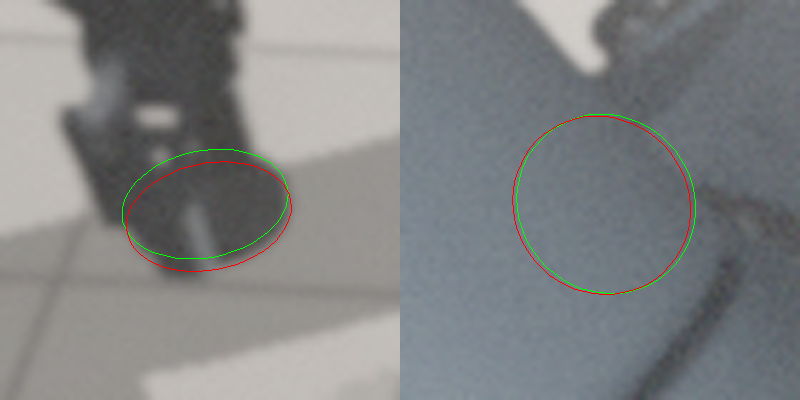

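>>> carry_out(
  commands=[
    {"slide": [-1,-30,0],"twist": [0,0,0]},
    {"slide": [-1,-42,0],"twist": [0,0,0]},
    {"slide": [-1,-42,0],"twist": [0,0,0]},
    {"slide": [-1,-42,0],"twist": [0,0,0]},
    {"slide": [-1,-42,0],"twist": [0,0,0]},
    {"slide": [-1,-42,0],"twist": [0,0,0]},
    {"slide": [-1,-42,0],"twist": [0,0,0]},
    {"slide": [-2,-42,0],"twist": [0,0,0]},
    {"slide": [-2,-42,0],"twist": [0,0,0]},
    {"slide": [-2,-42,0],"twist": [0,0,0]},
    {"slide": [-2,-42,0],"twist": [0,0,0]},
    {"slide": [-2,-42,0],"twist": [0,0,0]},
    {"slide": [-2,-42,0],"twist": [0,0,0]},
    {"slide": [-1,-35,0],"twist": [0,0,0]},
    {"slide": [0,-22,5],"twist": [0,0,0]},
    {"slide": [0,0,25],"twist": [0,0,0]},
    {"slide": [0,0,14],"twist": [0,0,0]},
    {"slide": [0,0,0],"twist": [0,0,0]},
    {"slide": [0,0,0],"twist": [0,0,0]},
    {"slide": [0,0,0],"twist": [0,0,0]},
  ],
)

```text
time: 33.15
position: [0.4232, 0.2393, 0.02]
tool_rot: [-3.141, -0.001, -0.0]
contact_force: [-0.3, -0.6, -1.5]
gripper_width: 0.708
```

Run:
```python
from ov import *
s=status.get_state(); x,y,z=s['position']; print(s['position'],s['time'],s['gripper_width'],s['contact_force'])
c0=z+.035
ov('e5',[(x,y,c0+.0125,.032,(0,255,0)),(x,y,c0+.006,.032,(0,0,255)),(.424,.2397,.041,.0285,(255,0,0))],cen=[x,y,c0+.012],k=35)
```

```text
[0.42319227 0.23927403 0.02000183] 33.15 0.7077141477548343 [-0.25734416 -0.63794998 -1.51653074]
```

View pics/e5.png

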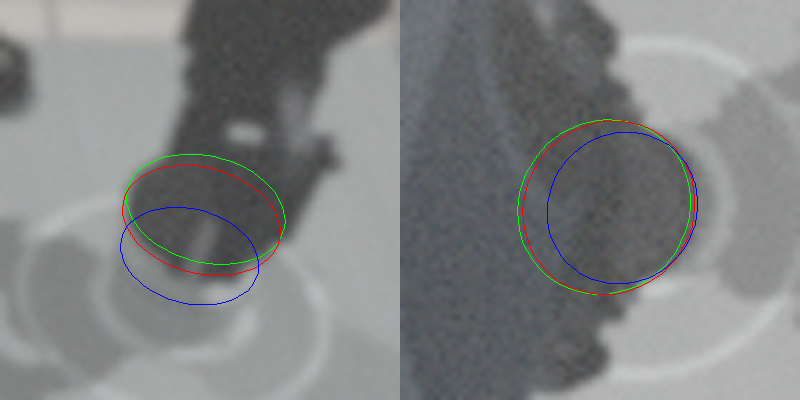

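>>> carry_out(
  commands=[
    {"slide": [1,-1,7],"twist": [0,0,0]},
    {"slide": [0,0,6],"twist": [0,0,0]},
    {"slide": [0,0,3],"twist": [0,0,0]},
    {"slide": [0,0,1],"twist": [0,0,0]},
    {"slide": [0,0,0],"twist": [0,0,0]},
    {"slide": [0,0,0],"twist": [0,0,0]},
  ],
)

```text
time: 33.85
position: [0.4239, 0.2404, 0.0028]
tool_rot: [3.142, 0.002, -0.0]
contact_force: [-0.0, 0.6, -0.6]
gripper_width: 0.709
```

>>> carry_out(
  commands=[
    {"slide": [0,0,1],"twist": [0,0,0]},
    {"slide": [0,0,1],"twist": [0,0,0]},
    {"slide": [0,0,0],"twist": [0,0,0]},
  ],
)

```text
time: 34.15
position: [0.4239, 0.2404, 0.0008]
tool_rot: [3.142, 0.002, -0.0]
contact_force: [0.2, -0.6, -1.2]
gripper_width: 0.708
```

>>> carry_out(
  commands=[
    {"slide": [0,0,1],"twist": [0,0,0]},
    {"slide": [0,0,0],"twist": [0,0,0]},
  ],
)

```text
time: 34.35
position: [0.424, 0.2404, 0.0003]
tool_rot: [-3.141, -0.002, -0.001]
contact_force: [-0.7, -1.0, 3.2]
gripper_width: 0.708
```

Contact came at the predicted seat height (z≈0). I'll release and head for cap_small.

>>> carry_out(
  commands=[
    {"slide": [0,0,0],"twist": [0,0,0]},
    {"slide": [0,0,0],"twist": [0,0,0]},
    {"slide": [0,0,0],"twist": [0,0,0]},
    {"slide": [0,0,0],"twist": [0,0,0]},
    {"slide": [0,0,-10],"twist": [0,0,0]},
    {"slide": [0,0,-30],"twist": [0,0,0]},
    {"slide": [0,0,-35],"twist": [0,0,0]},
    {"slide": [8,35,-5],"twist": [0,0,0]},
    {"slide": [11,43,0],"twist": [0,0,0]},
    {"slide": [11,43,0],"twist": [0,0,0]},
    {"slide": [11,43,0],"twist": [0,0,0]},
    {"slide": [11,43,0],"twist": [0,0,0]},
    {"slide": [11,43,0],"twist": [0,0,0]},
    {"slide": [11,43,0],"twist": [0,0,0]},
    {"slide": [11,43,0],"twist": [0,0,0]},
    {"slide": [11,43,0],"twist": [0,0,0]},
    {"slide": [11,43,0],"twist": [0,0,0]},
    {"slide": [11,43,0],"twist": [0,0,0]},
    {"slide": [11,43,0],"twist": [0,0,0]},
    {"slide": [11,43,0],"twist": [0,0,0]},
  ],
  fingers=-1,
)

```text
time: 36.35
position: [0.5645, -0.3122, 0.0805]
tool_rot: [-3.141, -0.001, -0.0]
contact_force: [0.9, 1.1, 0.3]
gripper_width: 0.999
```

Run:
```python
from ov import *
s=status.get_state(); print(s['position'],s['time'])
ov('e6',[(.6335,.2495,.041,.020,(0,255,0)),(.424,.2397,.0475,.032,(0,255,0))],cen=[.53,.245,.03],k=60)
for n in ['scene','top']:
    p=cams.snapshot(n)
    for o in ['cap_large','cap_small']:
      for b in nets.trace(o,p)[:2]:
        ys,xs=np.nonzero(b['region']); print(n,o,round(b['confidence'],2),len(xs),np.round(fitc(p,PROF[o][1:],(xs.mean(),ys.mean()),.035 if o=='cap_large' else 0),4))
```

```text
[ 0.56447318 -0.31217793  0.08053604] 36.35
scene cap_large 0.8 395 [4.242000e-01 2.415000e-01 4.599296e+02]
scene cap_small 0.63 199 [6.397000e-01 2.459000e-01 3.663916e+02]
scene cap_small 0.53 281 [  0.5804  -0.36   314.7342]
top cap_large 0.93 714 [4.235000e-01 2.384000e-01 7.201903e+02]
top cap_large 0.38 318 [6.291000e-01 2.440000e-01 6.543984e+02]
top cap_small 0.23 162 [4.258000e-01 2.164000e-01 3.678287e+02]
```

View pics/e6.png

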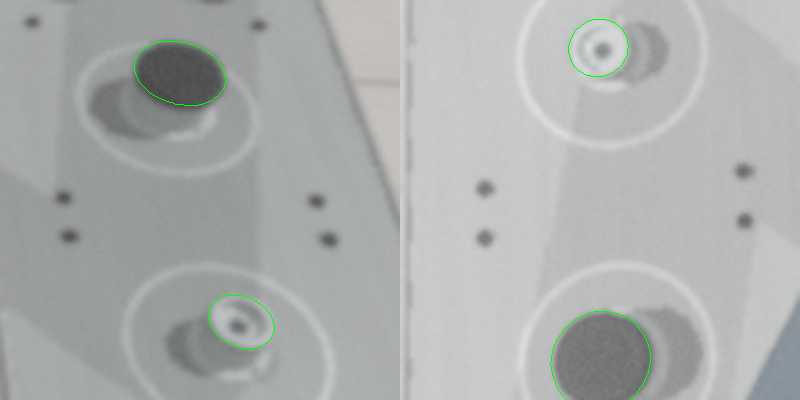

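>>> carry_out(
  commands=[
    {"slide": [8,25,0],"twist": [0,0,0]},
    {"slide": [8,23,20],"twist": [0,0,0]},
    {"slide": [0,0,30],"twist": [0,0,0]},
    {"slide": [0,0,30],"twist": [0,0,0]},
    {"slide": [0,0,0],"twist": [0,0,0]},
    {"slide": [0,0,0],"twist": [0,0,0]},
    {"slide": [0,0,0],"twist": [0,0,0]},
  ],
)

```text
time: 37.45
position: [0.5818, -0.3586, 0.0017]
tool_rot: [3.14, 0.003, 0.003]
contact_force: [0.1, -0.8, 0.7]
gripper_width: 0.998
```

>>> carry_out(
  commands=[
    {"slide": [-1,2,12],"twist": [0,0,0]},
    {"slide": [0,0,12],"twist": [0,0,0]},
    {"slide": [0,0,8],"twist": [0,0,0]},
    {"slide": [0,0,2],"twist": [0,0,0]},
    {"slide": [0,0,0],"twist": [0,0,0]},
    {"slide": [0,0,0],"twist": [0,0,0]},
    {"slide": [0,0,0],"twist": [0,0,0]},
  ],
)

```text
time: 38.15
position: [0.5798, -0.3607, -0.0338]
tool_rot: [3.141, 0.002, 0.001]
contact_force: [-0.2, 0.8, 0.1]
gripper_width: 0.999
```

Run:
```python
from ov import *
s=status.get_state(); x,y,z=s['position']; print(s['position'],s['time'],s['contact_force'])
ov('e7',[(x,y,.0125,.0235,(0,255,0))],cen=[.58,-.36,.01],k=35)
```

```text
[ 0.57980934 -0.36070199 -0.03383289] 38.15 [-0.23552662  0.78009136  0.08127209]
```

View pics/e7.png

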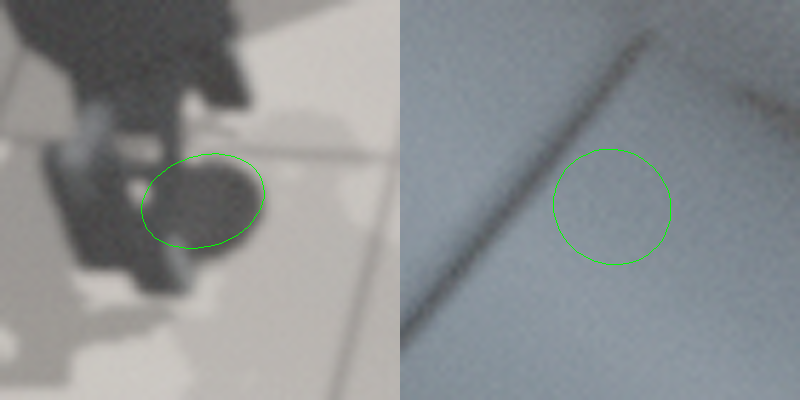

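>>> carry_out(
  commands=[
    {"slide": [0,0,0],"twist": [0,0,0]},
    {"slide": [0,0,0],"twist": [0,0,0]},
    {"slide": [0,0,0],"twist": [0,0,0]},
    {"slide": [0,0,0],"twist": [0,0,0]},
    {"slide": [0,0,0],"twist": [0,0,0]},
    {"slide": [0,0,0],"twist": [0,0,0]},
    {"slide": [0,0,0],"twist": [0,0,0]},
  ],
  fingers=1,
)

```text
time: 38.95
position: [0.5799, -0.3607, -0.0334]
tool_rot: [3.141, 0.002, 0.001]
contact_force: [-1.1, 0.4, 5.4]
gripper_width: 0.508
```

>>> carry_out(
  commands=[
    {"slide": [0,0,-5],"twist": [0,0,0]},
    {"slide": [0,0,-15],"twist": [0,0,0]},
    {"slide": [0,0,-30],"twist": [0,0,0]},
    {"slide": [0,0,-35],"twist": [0,0,0]},
    {"slide": [0,0,-15],"twist": [0,0,0]},
    {"slide": [0,0,0],"twist": [0,0,0]},
    {"slide": [0,0,0],"twist": [0,0,0]},
  ],
)

```text
time: 39.65
position: [0.579, -0.36, 0.0654]
tool_rot: [-3.141, -0.002, 0.001]
contact_force: [0.1, -0.1, -1.5]
gripper_width: 0.512
```

Run:
```python
from ov import *
s=status.get_state(); x,y,z=s['position']; print(s['position'],s['time'],s['gripper_width'],s['contact_force'])
c0=z+.033
ov('e8',[(x,y,c0+.0125,.0235,(0,255,0)),(x,y,c0+.006,.0235,(0,0,255))],cen=[x,y,c0+.012],k=35)
```

```text
[ 0.57900906 -0.36001863  0.06538249] 39.65 0.5115458652253427 [ 0.08469195 -0.12332126 -1.51990024]
```

View pics/e8.png

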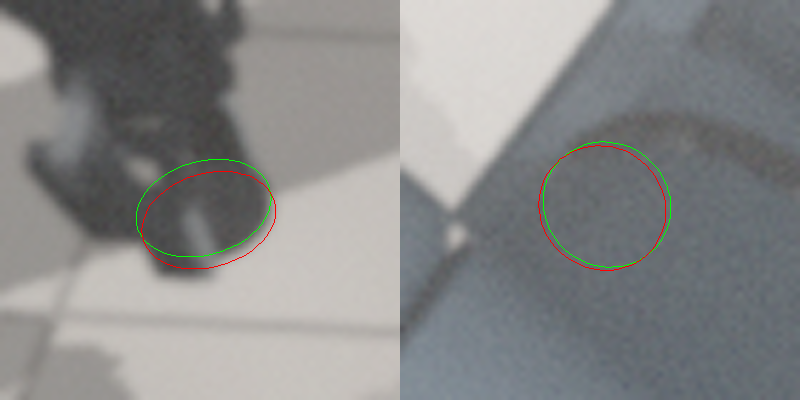

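>>> carry_out(
  commands=[
    {"slide": [2,-30,0],"twist": [0,0,0]},
    {"slide": [4,-43,0],"twist": [0,0,0]},
    {"slide": [4,-43,0],"twist": [0,0,0]},
    {"slide": [4,-43,0],"twist": [0,0,0]},
    {"slide": [4,-43,0],"twist": [0,0,0]},
    {"slide": [4,-43,0],"twist": [0,0,0]},
    {"slide": [4,-43,0],"twist": [0,0,0]},
    {"slide": [4,-43,0],"twist": [0,0,0]},
    {"slide": [4,-43,0],"twist": [0,0,0]},
    {"slide": [4,-43,0],"twist": [0,0,0]},
    {"slide": [4,-43,0],"twist": [0,0,0]},
    {"slide": [4,-43,0],"twist": [0,0,0]},
    {"slide": [4,-43,0],"twist": [0,0,0]},
    {"slide": [3,-40,0],"twist": [0,0,0]},
    {"slide": [1,-23,5],"twist": [0,0,0]},
    {"slide": [0,0,25],"twist": [0,0,0]},
    {"slide": [0,0,14],"twist": [0,0,0]},
    {"slide": [0,0,0],"twist": [0,0,0]},
    {"slide": [0,0,0],"twist": [0,0,0]},
    {"slide": [0,0,0],"twist": [0,0,0]},
  ],
)

```text
time: 41.75
position: [0.6337, 0.2479, 0.0223]
tool_rot: [-3.141, 0.0, -0.001]
contact_force: [0.9, -0.5, -0.3]
gripper_width: 0.51
```

Run:
```python
from ov import *
s=status.get_state(); x,y,z=s['position']; print(s['position'],s['time'],s['gripper_width'],s['contact_force'])
c0=z+.0334
ov('e9',[(x,y,c0+.0125,.0235,(0,255,0)),(x,y,c0+.006,.0235,(0,0,255)),(.6335,.2495,.041,.020,(255,0,0))],cen=[x,y,c0+.012],k=35)
```

```text
[0.63366325 0.24792279 0.02233983] 41.75 0.5099191696268777 [ 0.93912538 -0.4688406  -0.30322712]
```

View pics/e9.png

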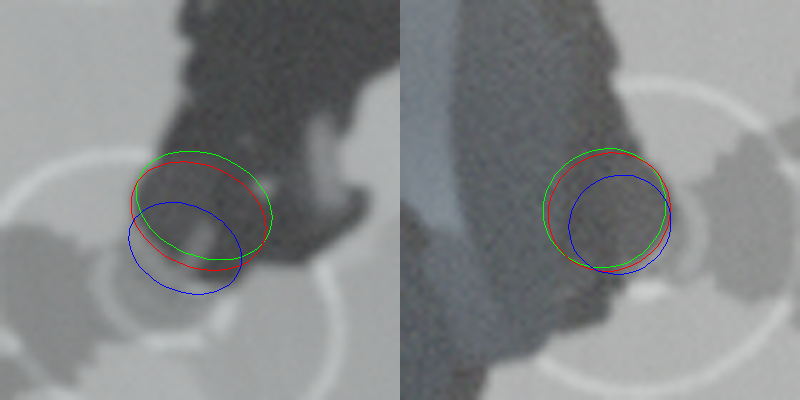

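>>> carry_out(
  commands=[
    {"slide": [0,-1,7],"twist": [0,0,0]},
    {"slide": [0,0,6],"twist": [0,0,0]},
    {"slide": [0,0,3],"twist": [0,0,0]},
    {"slide": [0,0,1],"twist": [0,0,0]},
    {"slide": [0,0,0],"twist": [0,0,0]},
    {"slide": [0,0,0],"twist": [0,0,0]},
  ],
)

```text
time: 42.45
position: [0.633, 0.2497, 0.0048]
tool_rot: [-3.142, -0.002, -0.0]
contact_force: [0.0, -0.4, -1.0]
gripper_width: 0.51
```

>>> carry_out(
  commands=[
    {"slide": [0,0,1],"twist": [0,0,0]},
    {"slide": [0,0,1],"twist": [0,0,0]},
    {"slide": [0,0,0],"twist": [0,0,0]},
  ],
)

```text
time: 42.75
position: [0.6328, 0.2496, 0.0027]
tool_rot: [3.142, 0.002, -0.0]
contact_force: [0.2, -0.2, -1.0]
gripper_width: 0.516
```

>>> carry_out(
  commands=[
    {"slide": [0,0,1],"twist": [0,0,0]},
    {"slide": [0,0,0],"twist": [0,0,0]},
  ],
)

```text
time: 42.95
position: [0.633, 0.2496, 0.0017]
tool_rot: [-3.142, -0.002, -0.0]
contact_force: [0.4, -0.2, -0.2]
gripper_width: 0.518
```

>>> carry_out(
  commands=[
    {"slide": [0,0,0.8],"twist": [0,0,0]},
    {"slide": [0,0,0],"twist": [0,0,0]},
  ],
)

```text
time: 43.15
position: [0.633, 0.2496, 0.0016]
tool_rot: [-3.142, -0.002, -0.001]
contact_force: [-2.0, -1.2, 3.0]
gripper_width: 0.512
```

Contact came at the predicted height of 0.0016. I'll release and retreat clear of the hob.

>>> carry_out(
  commands=[
    {"slide": [0,0,0],"twist": [0,0,0]},
    {"slide": [0,0,0],"twist": [0,0,0]},
    {"slide": [0,0,0],"twist": [0,0,0]},
    {"slide": [0,0,0],"twist": [0,0,0]},
    {"slide": [0,0,-10],"twist": [0,0,0]},
    {"slide": [0,0,-30],"twist": [0,0,0]},
    {"slide": [0,0,-40],"twist": [0,0,0]},
    {"slide": [-8,35,-20],"twist": [0,0,0]},
    {"slide": [-8,43,-10],"twist": [0,0,0]},
    {"slide": [-8,43,0],"twist": [0,0,0]},
    {"slide": [-8,43,0],"twist": [0,0,0]},
    {"slide": [-8,43,0],"twist": [0,0,0]},
    {"slide": [-8,43,0],"twist": [0,0,0]},
    {"slide": [-8,43,0],"twist": [0,0,0]},
    {"slide": [-8,43,0],"twist": [0,0,0]},
    {"slide": [-8,43,0],"twist": [0,0,0]},
    {"slide": [0,20,0],"twist": [0,0,0]},
    {"slide": [0,0,0],"twist": [0,0,0]},
    {"slide": [0,0,0],"twist": [0,0,0]},
  ],
  fingers=-1,
)

```text
time: 45.05
position: [0.5613, -0.1496, 0.1115]
tool_rot: [-3.141, 0.001, -0.001]
contact_force: [-0.4, 0.5, -0.2]
gripper_width: 1.001
```

Run:
```python
from ov import *
s=status.get_state(); print(s['position'],s['time'])
ov('f1',[(.6335,.2495,.0475,.0235,(0,255,0)),(.424,.2397,.0475,.032,(0,255,0))],cen=[.53,.245,.03],k=60)
for n in ['scene','top']:
    p=cams.snapshot(n); save(p,f'fin_{n}.png')
    for o in ['cap_large','cap_small']:
      for b in nets.trace(o,p)[:2]:
        ys,xs=np.nonzero(b['region']); print(n,o,round(b['confidence'],2),len(xs),np.round(fitc(p,PROF[o][1:],(xs.mean(),ys.mean()),.035),4))
    for o in ['tin_flat','tin_small','brush']:
        for b in nets.boxes_of(o,p)[:1]: print(n,o,c2w(p,b['at']).round(3))
```

```text
[ 0.56130907 -0.1496408   0.11153192] 45.05
scene cap_large 0.58 394 [4.236000e-01 2.407000e-01 4.593586e+02]
scene cap_small 0.9 378 [6.321000e-01 2.505000e-01 3.818485e+02]
scene cap_small 0.17 1354 [ 6.176000e-01 -6.320000e-02  3.560543e+02]
scene tin_flat [ 0.62  -0.063  0.045]
scene brush [ 0.744 -0.218  0.031]
top cap_small 0.53 335 [6.321000e-01 2.470000e-01 3.583126e+02]
top tin_flat [ 0.617 -0.042  0.047]
top tin_small [ 0.431 -0.208  0.056]
top brush [ 0.739 -0.274  0.033]
```

View pics/f1.png

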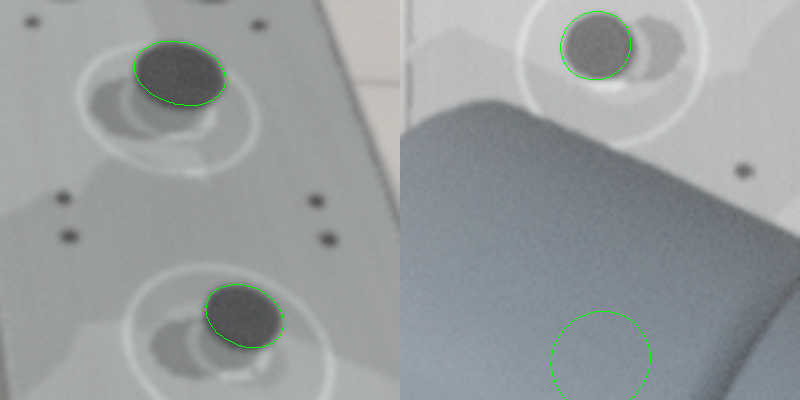

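View pics/fin_scene.png

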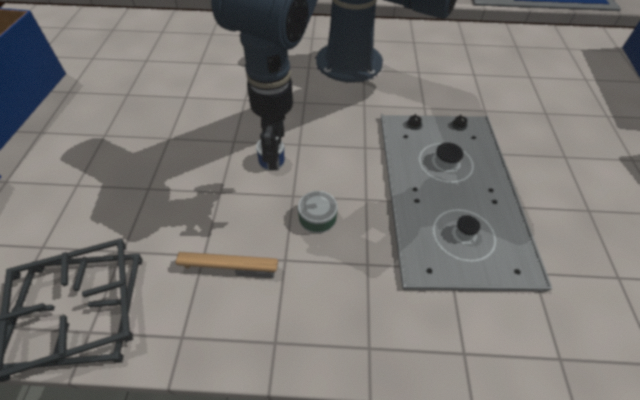

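The scene view shows both capped burners, at (449,153) and (467,225), matching the seated outlines. tin_flat (318,210) and the brush (227,263) have not moved, and tin_small is behind the gripper at (271,152). The arm hangs clear at z = 0.11, so I'm handing in.

Run:
```python
from h import *
print(workorder.job_done()); print(status.get_state()['time'])
```

```text
the job is handed in; nothing more can be done
None
the job is handed in; nothing more can be done
```

I put both burners back together and handed the job in at about 45 s of the 104 s. Each crown is in the cup of its size, with its cap on top. All four parts met resistance within about 0.3 mm of their calculated seated height.

- **Last camera checks:** the outlines of the seated, level caps matched the pictures. cap_large was last seen in the top view before the small cap went on, because the arm blocked it in the final one. The fitted cap centres lie within about 3 mm of the cup centres. The two cameras differ from each other by 2–3.5 mm in y.
- **Disagreement:** the fingertips were about 34 mm higher than the reported TCP. I found this in the images and confirmed it with a gentle touch on the counter, which read z = −33.9 mm. I then used that offset for every grasp.
- **Bystanders:** in the final scene picture the flat tin and the brush sit where they started. The small tin was mostly hidden behind the gripper, so I only partly checked it. In the top view the arm blocked part of the tins and the brush, so the detector placed them 20–50 mm from their start positions. I put that down to the blocked view rather than to movement, because the arm stayed clear of them and I saw no contact force while carrying parts.

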